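# Set out a lot of clock finials and pendulums for its sale photograph

### The arm

A 6-joint arm with a two-finger parallel gripper is mounted at the origin on the work surface. World frame = base frame: x ahead of the robot, y to its left, z up, the work surface at z = 0. Lengths are in m, angles in rad, forces in N, time in s.
With the tool pointing down it reaches from about 0.225 to 0.875 m from the base axis. Payload 3.4 kg.
Tool frame: the origin (TCP) lies on the mounting face of the last link; the fingertips stand 173 mm ahead of it and the grasp point (between the pads) lies 155 mm ahead of it; z points along the fingers, y is the line along which they close (so a half turn about z gives the same grasp; the last joint's range is limited). The gripper opens to 85 mm and grips with 20 to 120 N. Pads are 22 mm wide; open, the fingers measure 114 mm over their backs; the gripper's body (76 mm by 85 mm) begins 54 mm behind the grasp point. The pads swing forward as they close: fully open they stand 13 mm farther back than shut.
Start: joints at [-1.387, 0.276, 1.505, -0, 1.361, -0.121], TCP at [0.173, -0.549, 0.405] pointing down, gripper open.
Joint ranges: [-2.89, 2.89], [-0.75, 2.08], [0.22, 2.7], [-1.18, 4.32], [0.11, 2.71], [-2.7, 2.7]. Speed limits (rad/s): [2.57, 2.57, 3.14, 3.14, 3.14, 3.14].

### API

Orientations are given as a unit quaternion [w, x, y, z].
In Python, from rig import manip gives the robot as it stands.
- The arm moves only by the tool carry_out, never from a script. Its arguments are lists of equal length, an entry for each row: "linear": the shift along the world's x, y, z each as a share of 500 mm, from -1 to 1, a list of three; "angular": the turn, a rotation vector about the world's x, y, z each as a share of 0.08 rad, from -1 to 1, a list of three; "hand": the opening, from 0 (shut) to 1 (fully open). In form: {"linear": [[x, y, z], ...], "angular": [[rx, ry, rz], ...], "hand": [hand, ...]}. A call has 1 to 8 rows; each row shifts and turns the commanded pose from where the row before left it; what a row does not reach is not made up. A row lasts 1/12 s, in which the tool goes at most 41.7 mm and 7.16 degrees, less where a joint would pass 70% of its speed; a pose out of reach is approached as far as the arm can. A call with a number of a shift or a turn outside -1 to 1 is refused whole. A call with a gripper value outside its range is refused whole. The fingers move at their own pace and stop on an object; "force" is the grip in N (left out, the last holds). Time passes only in rows, so rows that do not move let the fingers close. It gives the time, the measured TCP pose, the force, the opening and the grip force at its end, in the units of the state.
- manip.get_state(): the state, without advancing time (a new reading comes with each control period).
- manip.get_image(name): name is "scene" or "top"; returns the picture (420x560x3 uint8, red, green, blue); there is no depth.
- manip.camera_params(name): a dict with "fx", "fy", "cx", "cy" (pixels), "view" (4x4, takes a point from world to camera coordinates). Camera axes: x right, y down, z forward; pixel columns grow to the right and rows downward; lengths in m; the calibration is good to about 2 mm. A picture is of the moment at which its call begins. camera_params takes no time and is no camera call.
- manip.sign_off(): hands the job in; it is judged then, once.
The state is a dict: "clock": time; "qpos": joint angles; "qd": joint speeds; "effort": joint torques, N m; "position": TCP position; "ee_rot": TCP orientation; "contact_force": force on the tool from outside, world axes, zero at the start; "moment": the same for the moment, N m; "width": finger opening in m; "gripper_force": force on a finger pad.
Only numpy, scipy, OpenCV 4.12 (cv2) and the standard library are available. Lean on these libraries where they do the work, as an engineer would, in place of code of your own. Each camera call takes 0.05 s, during which the arm holds its last target. There are 200 camera calls.

### The job

Set out this lot for its sale photograph: stand every walnut finial upright on its foot, the whole foot on the low display board, and lift each pendulum out of the stock block and hang it by its cross-pin from the brass hanging rail, one to a slot. Leave the dial, the toothed wheel, the clock hand and the other stock where they are.

Things in the scene. Friction and masses are not known exactly. Their poses are not given: they have to be found in the camera images.
- finial0: walnut finial, toppled, 95 mm long, 85 g; may be absent (None at the start). Origin: centre of its foot's flat underside; x runs from foot to tip (up when it stands). Square foot 50 x 50 x 16 mm, neck 28 mm thick, straight drum 50 mm in diameter from 30 to 58 mm above the underside (grip here), slim spire up to 25 mm thick. Lies level on foot and drum, axis 25 mm up.
- finial1: finial just like finial0, toppled. May be absent (None from the start).
- finial2: finial just like finial0, toppled. May be absent (None from the start).
- finial3: finial just like finial0, always present; it already stands on the display board at the start and may stay there
- board: the display board, fixed: flat oak board 130 mm deep (x), 400 mm wide (y), 18 mm thick, grey felt on top. Origin: centre of its underside at shelf height
- pendulum0: pendulum, 170 g, stands bob down in the stock block; may be absent (None at the start). Origin: middle of its steel cross-pin (5 mm thick, 34 mm long along y); z up the rod. Above: flat brass head 10 mm thick (x), 18 wide (y), from -2.5 to 37.5 mm: grip its flat sides, closing along x. Below: rod 8 mm thick, brass bob 28 mm in diameter from -82.5 to -132.5 mm
- pendulum1: pendulum just like pendulum0. May be absent (None from the start).
- pendulum2: pendulum just like pendulum0. May be absent (None from the start).
- pendulum3: pendulum just like pendulum0. May be absent (None from the start).
- stock_block: the oak stock block, fixed, 70 (x) by 216 (y) by 70 mm tall; four square sockets 34 mm wide, 60 mm deep, at y = -82.5, -27.5, 27.5 and 82.5 mm, in which the pendulums stand. Origin: centre of its underside. Lift a pendulum 62 mm or more to free it
- rail: the hanging rail, fixed: brass comb along y, top 165 mm up, 8 mm thick, four slots open to -x (robot's side), on two 20 mm posts at y = +-135, x = 14 mm; wooden base 12 mm thick, 300 mm wide, x from -20 to 80 mm. Origin: on the shelf below the middle of the slot points. Pendulums go in from the front, pin above the 4 mm lip on the rail's front edge, then down
- slot0 (a point): slot point: where the middle of a hung pendulum's pin lies, 2.5 mm above the rail's top; axes as the rail's. Slots are 13 mm wide (y), 55 mm apart, empty at the start, cut from 16 mm in front (-x) of this point to 8 mm behind it; the lip, 3 mm thick, lies 13 to 16 mm in front. The pin rests across the slot, along y
- slot1 (a point): slot point: where the middle of a hung pendulum's pin lies, 2.5 mm above the rail's top; axes as the rail's. Slots are 13 mm wide (y), 55 mm apart, empty at the start, cut from 16 mm in front (-x) of this point to 8 mm behind it; the lip, 3 mm thick, lies 13 to 16 mm in front. The pin rests across the slot, along y
- slot2 (a point): slot point: where the middle of a hung pendulum's pin lies, 2.5 mm above the rail's top; axes as the rail's. Slots are 13 mm wide (y), 55 mm apart, empty at the start, cut from 16 mm in front (-x) of this point to 8 mm behind it; the lip, 3 mm thick, lies 13 to 16 mm in front. The pin rests across the slot, along y
- slot3 (a point): slot point: where the middle of a hung pendulum's pin lies, 2.5 mm above the rail's top; axes as the rail's. Slots are 13 mm wide (y), 55 mm apart, empty at the start, cut from 16 mm in front (-x) of this point to 8 mm behind it; the lip, 3 mm thick, lies 13 to 16 mm in front. The pin rests across the slot, along y
- dial: a white porcelain clock dial, 90 mm across, 5 mm thick, lying face up; not part of the lot, to be left alone. Origin: centre of its underside.
- pinion_wheel: a toothed brass wheel 62 mm across lying flat, 4 mm thick, its arbor standing up to 30 mm; not part of the lot, to be left alone. Origin: centre of its underside.
- clock_hand: a slim blued steel clock hand, 88 mm long along x, 4 mm thick, lying flat; not part of the lot, to be left alone. Origin: centre of its underside.
- bell: a brass clock bell, a dome 68 mm across and 39 mm high, mouth down; not part of the lot, to be left alone. Origin: centre of its underside.
- going_barrel: a brass spring barrel, 58 mm across and 42 mm high, standing; not part of the lot, to be left alone. Origin: centre of its underside.
- oil_bottle: a small brown glass oil jar, 36 mm across and 75 mm high, standing; not part of the lot, to be left alone. Origin: centre of its underside.
Things that resemble listed ones, but are neither listed nor needed, are in the scene too. Leave any red look-alike of the pendulum3 alone.

How it is judged:
At the end, for the whole second after the job is handed in: All finials present stand on the board's top, at rest, within 0.08 rad of upright, foot centre at least 22 mm inside its edges. All pendulums present hang at rest, within 0.12 rad of upright, mid-pin within 12 mm horizontally and -4 to +3.5 mm in height of a slot point (angle between each of finial0, finial1, finial2, finial3's own x axis and vertical below 0.08 rad and x of finial0 in the frame of board between -0.043 and 0.043 m and y of finial0 in the frame of board between -0.178 and 0.178 m and z of finial0 in the frame of board between 0.013 and 0.023 m and linear speed of each of finial0, finial1, finial2, finial3 below 0.02 m/s and x of finial1 in the frame of board between -0.043 and 0.043 m and y of finial1 in the frame of board between -0.178 and 0.178 m and z of finial1 in the frame of board between 0.013 and 0.023 m and x of finial2 in the frame of board between -0.043 and 0.043 m and y of finial2 in the frame of board between -0.178 and 0.178 m and z of finial2 in the frame of board between 0.013 and 0.023 m and x of finial3 in the frame of board between -0.043 and 0.043 m and y of finial3 in the frame of board between -0.178 and 0.178 m and z of finial3 in the frame of board between 0.013 and 0.023 m and ((horizontal distance between pendulum0 and slot0 below 0.012 m and z of pendulum0 in the frame of slot0 between -0.004 and 0.0035 m) or (horizontal distance between pendulum0 and slot1 below 0.012 m and z of pendulum0 in the frame of slot1 between -0.004 and 0.0035 m) or (horizontal distance between pendulum0 and slot2 below 0.012 m and z of pendulum0 in the frame of slot2 between -0.004 and 0.0035 m) or (horizontal distance between pendulum0 and slot3 below 0.012 m and z of pendulum0 in the frame of slot3 between -0.004 and 0.0035 m)) and angle between each of pendulum0, pendulum1, pendulum2, pendulum3's own z axis and vertical below 0.12 rad and linear speed of each of pendulum0, pendulum1, pendulum2, pendulum3 below 0.05 m/s and ((horizontal distance between pendulum1 and slot0 below 0.012 m and z of pendulum1 in the frame of slot0 between -0.004 and 0.0035 m) or (horizontal distance between pendulum1 and slot1 below 0.012 m and z of pendulum1 in the frame of slot1 between -0.004 and 0.0035 m) or (horizontal distance between pendulum1 and slot2 below 0.012 m and z of pendulum1 in the frame of slot2 between -0.004 and 0.0035 m) or (horizontal distance between pendulum1 and slot3 below 0.012 m and z of pendulum1 in the frame of slot3 between -0.004 and 0.0035 m)) and ((horizontal distance between pendulum2 and slot0 below 0.012 m and z of pendulum2 in the frame of slot0 between -0.004 and 0.0035 m) or (horizontal distance between pendulum2 and slot1 below 0.012 m and z of pendulum2 in the frame of slot1 between -0.004 and 0.0035 m) or (horizontal distance between pendulum2 and slot2 below 0.012 m and z of pendulum2 in the frame of slot2 between -0.004 and 0.0035 m) or (horizontal distance between pendulum2 and slot3 below 0.012 m and z of pendulum2 in the frame of slot3 between -0.004 and 0.0035 m)) and ((horizontal distance between pendulum3 and slot0 below 0.012 m and z of pendulum3 in the frame of slot0 between -0.004 and 0.0035 m) or (horizontal distance between pendulum3 and slot1 below 0.012 m and z of pendulum3 in the frame of slot1 between -0.004 and 0.0035 m) or (horizontal distance between pendulum3 and slot2 below 0.012 m and z of pendulum3 in the frame of slot2 between -0.004 and 0.0035 m) or (horizontal distance between pendulum3 and slot3 below 0.012 m and z of pendulum3 in the frame of slot3 between -0.004 and 0.0035 m))); the robot touches nothing.
It fails at once if the dial, toothed wheel, clock hand, bell, spring barrel or oil jar is pushed more than 30 mm from its place (distance of any of dial, pinion_wheel, clock_hand, bell, going_barrel, oil_bottle from where it was at the start of the episode above 0.03 m).
Of finial0, finial1, finial2 only 2 to 3 are there at a start; the rules pass over those that are not, and their reading is None.
Of pendulum0, pendulum1, pendulum2, pendulum3 only 3 to 4 are there at a start; the rules pass over those that are not, and their reading is None.
At some moment in a run one of finial0, finial1, finial2 may be knocked a few centimetres aside while the robot is not near it.
It also fails if it takes over 210 s, if anything falls off the work surface, if the arm or the gripper's body presses on something with over 40 N, if the wrist force passes 120 N, or if a joint passes its speed limit or range.

## Working session

There is one attempt and no reset: what is moved stays moved. The work goes in short steps, Python scripts to look and compute and a tool call to move; the robot and the scene stay as the last step left them, time stands still between calls to the robot, and variables do not carry over. Pictures are saved under pics/ and viewed, at most 14 in all, crops included, and the job is handed in when it is done.

Besides the shell and the picture viewer there is one more tool, called as name(argument=value, ...) on one line, values as JSON. carry_out: Moves the arm, as the interface text tells. Its arguments: {"type":"object","properties":{"linear":{"type":"array"},"angular":{"type":"array"},"hand":{"type":"array"},"force":{"type":"number"}},"required":["linear","angular","hand"]}

```bash
ls; mkdir -p pics; python3 - <<'E'
from rig import manip
import cv2,numpy as np
for n in("scene","top"):
    cv2.imwrite(f"pics/{n}0.png",manip.get_image(n)[:,:,::-1])
    p=manip.camera_params(n);print(n,{k:np.round(v,4).tolist() for k,v in p.items()})
s=manip.get_state();print(s)
E
```

```text
pics
scene {'fx': 454.7203, 'fy': 454.7203, 'cx': 280.8749, 'cy': 206.887, 'view': [[0.577, 0.8165, -0.0175, -0.3282], [0.4934, -0.3655, -0.7893, -0.1666], [-0.6509, 0.4468, -0.6138, 1.5854], [0.0, 0.0, 0.0, 1.0]]}
top {'fx': 453.7733, 'fy': 453.7733, 'cx': 283.123, 'cy': 215.328, 'view': [[0.0112, -0.9999, 0.013, -0.0008], [-0.9872, -0.0131, -0.1589, 0.5598], [0.159, -0.0111, -0.9872, 1.1476], [0.0, 0.0, 0.0, 1.0]]}
{'clock': 0.1, 'qpos': array([-1.38701319e+00,  2.76533232e-01,  1.50601974e+00,  9.27416620e-06,
        1.36067687e+00, -1.20998351e-01]), 'qd': array([ 0.0010206 , -0.00232356, -0.00324482, -0.0004688 , -0.00012947,
        0.00169031]), 'effort': array([ 1.98013753e-03, -4.17698193e+01, -2.46404296e+01, -1.67248108e-04,
        5.77434505e-03, -6.12142571e-06]), 'position': array([ 0.17251184, -0.54831589,  0.40391986]), 'ee_rot': array([-8.18329433e-04,  9.88410800e-01,  1.51800592e-01, -2.11612249e-05]), 'contact_force': array([ 0.38799411, -0.26707575, -0.25112756]), 'moment': array([-0.01843186,  0.00930154,  0.0085694 ]), 'gripper_force': 0.0, 'width': 0.08526053485485251}
```

View pics/scene0.png

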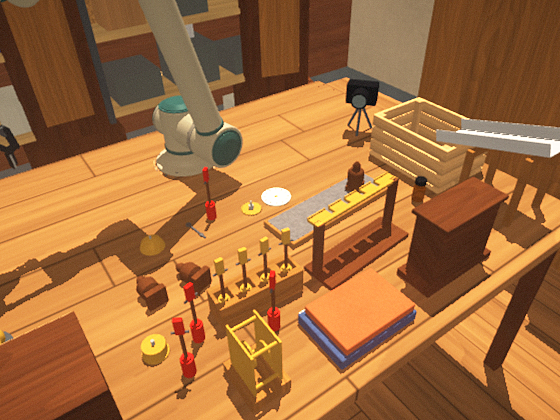

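View pics/top0.png

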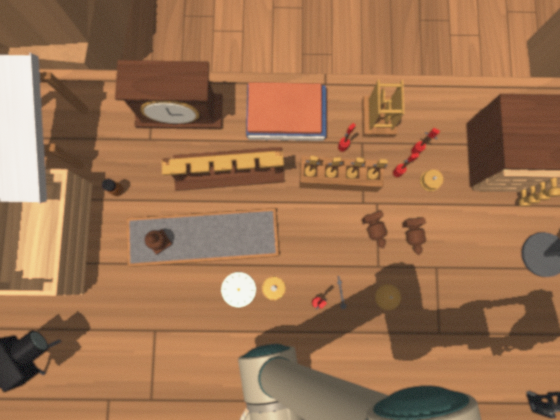

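The scene view shows four yellow pendulum heads in the block at about (220,265), (243,255), (264,246) and (286,236). Two finials lie toppled at (150,291) and (193,273). Finial3 stands on the board at (356,178), and the rail is at (355,200). The red look-alikes are at (208,200), (193,310), (185,350) and (273,300), and I'll leave them alone. In the top view the block is at (342,172), the finials at (376,228) and (415,233), the board at (203,237), and the rail at (225,163).

Next I'll enlarge both views to confirm these.

```bash
cat > h.py <<'E'
import numpy as np,cv2
from rig import manip
P={n:manip.camera_params(n) for n in("scene","top")}
def proj(n,X):
    p=P[n];V=np.array(p["view"]);c=np.atleast_2d(X)@V[:3,:3].T+V[:3,3]
    return np.c_[p["fx"]*c[:,0]/c[:,2]+p["cx"],p["fy"]*c[:,1]/c[:,2]+p["cy"]]
def ray(n,u):
    p=P[n];V=np.array(p["view"]);R=V[:3,:3]
    d=R.T@np.array([(u[0]-p["cx"])/p["fx"],(u[1]-p["cy"])/p["fy"],1]);return -R.T@V[:3,3],d
def plane(n,u,z):
    o,d=ray(n,u);return o+d*(z-o[2])/d[2]
def tri(us,ut):
    (a,d),(b,e)=ray("scene",us),ray("top",ut)
    t=np.linalg.lstsq(np.c_[d,-e],b-a,rcond=None)[0];p,q=a+t[0]*d,b+t[1]*e
    return (p+q)/2,np.linalg.norm(p-q)
E
python3 - <<'E'
import cv2
s=cv2.imread("pics/scene0.png");t=cv2.imread("pics/top0.png")
r=lambda i,x,y,w,h,k:cv2.resize(i[y:y+h,x:x+w],None,fx=k,fy=k,interpolation=cv2.INTER_CUBIC)
cv2.imwrite("pics/c_scene.png",r(s,130,220,200,150,4))
cv2.imwrite("pics/c_top.png",r(t,290,140,160,120,5))
cv2.imwrite("pics/c_rail.png",cv2.vconcat([r(s,255,150,160,75,5)[:300], r(t,120,140,200,75,4)]))
E
```

```text
(no output)
```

View pics/c_scene.png

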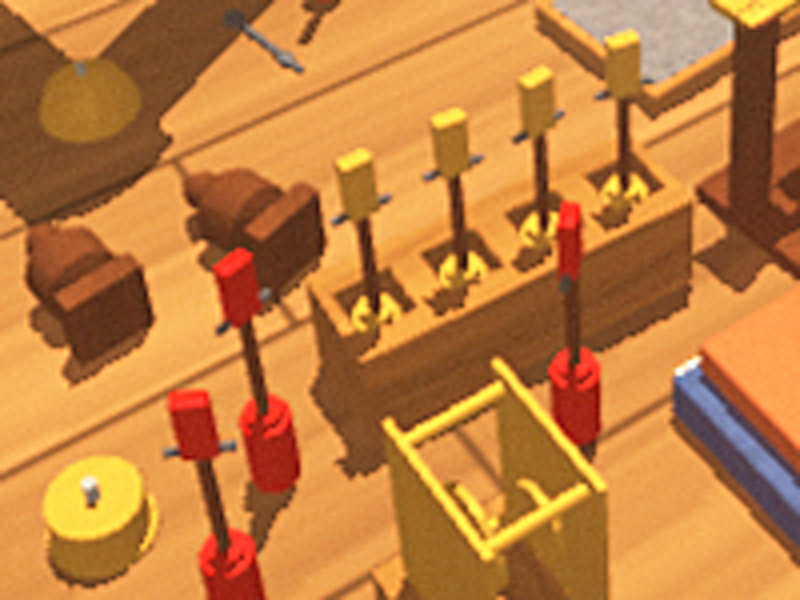

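View pics/c_top.png

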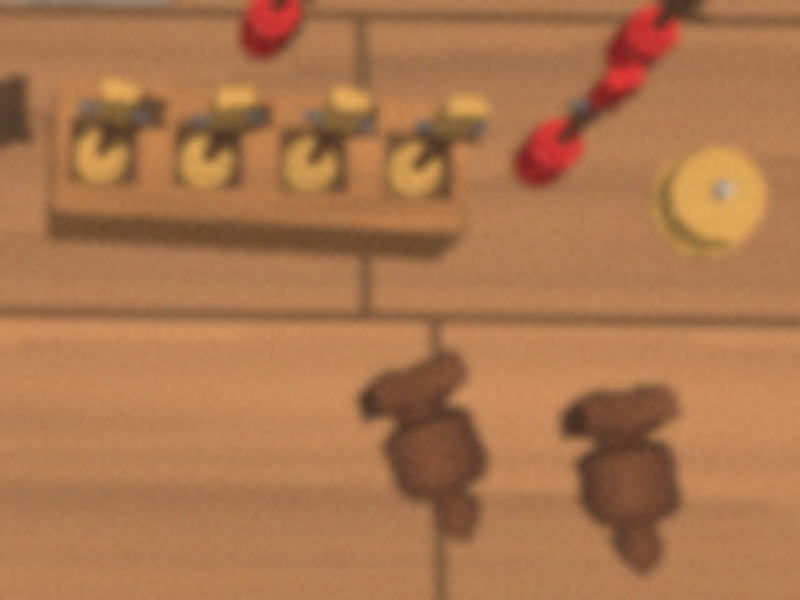

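View pics/c_rail.png

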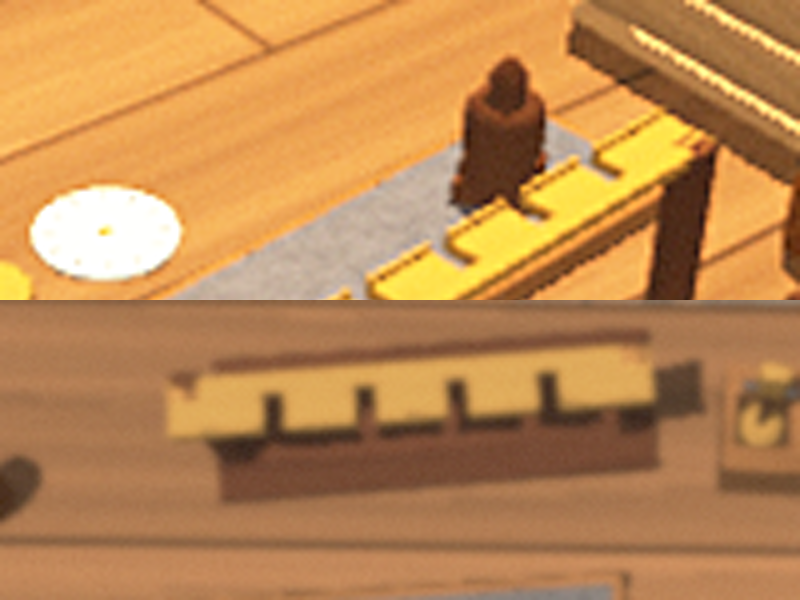

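```bash
python3 - <<'E'
from h import *
np.set_printoptions(precision=4,suppress=True)
S=lambda x,y:(x/4+130-.375,y/4+220-.375)
T=lambda x,y:(x/5+290-.4,y/5+140-.4)
R1=lambda x,y:(x/5+255-.4,y/5+150-.4)
R2=lambda x,y:(x/4+120-.375,(y-300)/4+140-.375)
for a,b in zip([(355,155),(449,116),(536,74),(622,37)],[(468,108),(350,100),(238,98),(121,90)]): print("headtop",*tri(S(*a),T(*b)))
for a,b in zip([(361,203),(453,167),(538,121),(623,89)],[(455,127),(343,122),(232,117),(117,108)]): print("pin",*tri(S(*a),T(*b)))
for b in [(470,85),(465,205),(60,85),(52,212)]: print("blocktop",plane("top",T(*b),.07))
for a in [(315,290),(690,200),(365,358)]: print("blocktop sc",plane("scene",S(*a),.07))
for a,b in zip([(625,177),(548,217),(473,262)],[(273,395),(366,388),(457,381)]): print("slotback",*tri(R1(*a),R2(*b)))
for b in [(273,395),(366,388),(457,381),(547,374)]: print("slot back top",plane("top",R2(*b),.165))
print("board",[plane("top",u,.018)[:2] for u in [(128,222),(276,211),(278,254),(129,263)]])
print("dir finial",[plane("top",T(*u),.025)[:2] for u in [(415,390),(435,452),(460,515),(622,415),(628,482),(638,548)]])
print("finial sc",[plane("scene",S(*u),.025)[:2] for u in [(225,205),(70,275)]])
o=manip.get_image("top");
E
```

```text
headtop [ 0.6719 -0.2279  0.1802] 0.0022552170292289577
headtop [ 0.675  -0.1725  0.1792] 0.0009133336368262376
headtop [ 0.6753 -0.1184  0.1802] 0.002280533013003413
headtop [ 0.6782 -0.063   0.1803] 0.0017180382352090615
pin [ 0.6723 -0.229   0.146 ] 0.0031761291207855437
pin [ 0.6751 -0.1745  0.1427] 0.003457642706131325
pin [ 0.6757 -0.1196  0.1464] 0.003121000274009176
pin [ 0.6799 -0.064   0.1434] 0.0016366210429950337
blocktop [ 0.7158 -0.2566  0.07  ]
blocktop [ 0.6509 -0.2524  0.07  ]
blocktop [ 0.7126 -0.0405  0.07  ]
blocktop [ 0.6441 -0.0366  0.07  ]
blocktop sc [ 0.6472 -0.2509  0.07  ]
blocktop sc [ 0.7151 -0.0413  0.07  ]
blocktop sc [ 0.7054 -0.2519  0.07  ]
slotback [0.6656 0.2397 0.1637] 0.005672870295073631
slotback [0.6697 0.1833 0.1657] 0.004128730434292366
slotback [0.6749 0.1289 0.1655] 0.004104041292826386
slot back top [0.6634 0.2371 0.165 ]
slot back top [0.6686 0.1817 0.165 ]
slot back top [0.6737 0.1273 0.165 ]
slot back top [0.6789 0.0733 0.165 ]
board [array([0.5405, 0.4196]), array([0.5756, 0.0251]), array([0.46  , 0.0182]), array([0.4316, 0.4099])]
dir finial [array([ 0.5599, -0.2337]), array([ 0.5266, -0.2437]), array([ 0.4931, -0.2563]), array([ 0.5479, -0.3445]), array([ 0.5118, -0.3464]), array([ 0.4767, -0.3505])]
finial sc [array([ 0.5142, -0.2486]), array([ 0.512 , -0.3487])]
```

```bash
python3 - <<'E'
from h import *
np.set_printoptions(precision=1,suppress=True)
c=np.array([.6632,.1541]);th=.094
ex=np.array([np.cos(th),np.sin(th)]);ey=np.array([-ex[1],ex[0]])
xs=np.arange(-30,40,.5);ys=np.arange(-160,160,.5)
out=[]
for n in("top","scene"):
    im=cv2.imread(f"pics/{n}0.png")
    X,Y=np.meshgrid(xs,ys,indexing="ij")
    p=c+(X[...,None]*ex+Y[...,None]*ey)/1000
    u=proj(n,np.c_[p.reshape(-1,2),np.full(X.size,.165)]).reshape(*X.shape,2).astype(np.float32)
    w=cv2.remap(im,u[...,0],u[...,1],cv2.INTER_LINEAR);out.append(w)
    sat=w[...,2].astype(float)
    g=sat-w[...,0]
    for x in(-11,-6,-1,4):
        i=int((x+30)*2);l=g[i];m=l<np.median(l)*.65
        e=np.flatnonzero(np.diff(m.astype(int)));print(n,x,np.median(l),ys[e])
    for y in(-55,0,55):
        l=g[:,int((y+160)*2)];print(n,"y",y,l[::4].astype(int))
cv2.imwrite("pics/rect.png",cv2.vconcat(out))
E
```

```text
top -11 118.0 [-145.5  -88.5  -76.5  -32.5  -23.5   25.5   32.5   78.    89. ]
top -6 131.0 [-145.5  -88.   -77.   -33.   -22.    23.    33.    77.5   88.5]
top -1 132.0 [-145.5  -87.5  -76.5  -32.5  -22.    22.5   33.    77.5   88. ]
top 4 132.0 [-146.   -87.   -76.5  -32.5  -22.    22.5   33.    77.5   88. ]
top y -55 [ 68  67  61  50  38  36  45  64  90 114 125 131 133 133 133 133 133 133
 134 133 132 132 132 133 133 126 111  93  78  70  69  72  77  82  86]
top y 0 [ 69  71  67  59  49  39  46  63  84 103 118 126 131 133 134 132 132 132
 133 132 131 132 134 132 131 127 113  96  81  71  69  74  81  87  90]
top y 55 [ 66  65  53  44  38  37  46  66  91 112 127 132 133 134 133 133 133 132
 132 132 132 132 130 131 130 125 114  95  83  76  76  83  88  92  94]
scene -11 167.0 [-144.   -87.   -75.   -31.5  -19.5   25.    34.    78.5   91.   149. ]
scene -6 177.0 [-147.5  -87.5  -79.   -32.5  -24.    24.    30.    77.5   85.5  150. ]
scene -1 174.0 [-148.   -87.5  -79.5  -33.   -25.    24.    30.5   78.5   85.   149. ]
scene 4 176.0 [-148.   -87.5  -78.5  -32.5  -24.    22.5   30.5   78.    85.5  149. ]
scene y -55 [ 39  36  37  39  31  36  75 130 168 173 177 177 176 174 174 175 173 176
 178 175 177 180 176 175 178 180 184 166 131 129 152 157 131 104  92]
scene y 0 [ 40  39  36  34  31  61 104 147 167 161 159 183 180 178 176 175 175 175
 176 179 179 177 175 174 174 177 178 166 132 147 174 173 150 112  95]
scene y 55 [ 60  59  57  53  46  75 138 193 188 179 183 186 178 175 177 175 175 176
 178 181 182 182 180 177 175 175 177 166 142 155 176 175 153 119  98]
```

View pics/rect.png

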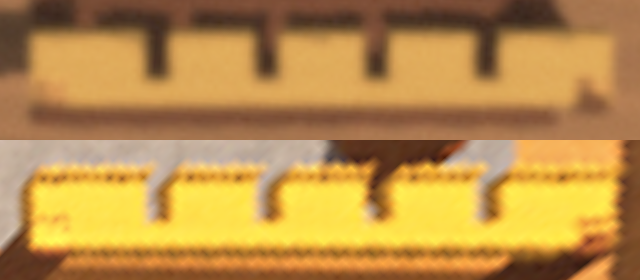

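```bash
cat >> h.py <<'E'
from scipy.spatial.transform import Rotation as Ro
S=lambda x,y:(x/4+130-.375,y/4+220-.375)
T=lambda x,y:(x/5+290-.4,y/5+140-.4)
def cur():
    s=manip.get_state();q=s["ee_rot"];R=Ro.from_quat([q[1],q[2],q[3],q[0]])
    return s,np.array(s["position"]),R
def ori(az,lean,ya):
    "tool z leaning outward by lean from down at azimuth az; tool y at azimuth az+ya (+-pi/2)"
    z=np.array([np.sin(lean)*np.cos(az),np.sin(lean)*np.sin(az),-np.cos(lean)])
    y=np.array([np.cos(az+ya),np.sin(az+ya),0]);return Ro.from_matrix(np.c_[np.cross(y,z),y,z])
def plan(grasp,R,n,p0=None,R0=None):
    "per-row shares for n rows from the measured pose to grasp point/orientation"
    s,p,Rc=cur();p=p if p0 is None else p0;Rc=Rc if R0 is None else R0
    tp=np.array(grasp)-.155*R.as_matrix()[:,2]
    v=(R*Rc.inv()).as_rotvec()
    print("TCP",p.round(4),"->",tp.round(4),"per row of",n,"lin",((tp-p)/n/.5).round(4),"ang",(v/n/.08).round(4),"|rot|",np.linalg.norm(v).round(3),"q",s["qpos"].round(2),"w",round(s["width"],4),"t",round(s["clock"],2))
    return tp,R
E
python3 - <<'E'
from h import *
np.set_printoptions(precision=4,suppress=True)
print("Afoot",*tri(S(288,203),T(413,382)),plane("top",T(413,382),.05));print("Bfoot",*tri(S(100,287),T(622,406)),plane("top",T(622,406),.05))
im=cv2.imread("pics/top0.png").astype(int);hsv=cv2.cvtColor(im.astype(np.uint8),cv2.COLOR_BGR2HSV)
m=((im[:,:,2]-im[:,:,0]<75)&(im[:,:,2]<125)&(im[:,:,2]>im[:,:,1]+15)).astype(np.uint8)
sub=np.zeros_like(m);sub[205:255,358:435]=m[205:255,358:435]
n,l,st,c=cv2.connectedComponentsWithStats(sub)
for i in range(1,n):
    if st[i,4]>80:
        p=np.argwhere(l==i)[:,::-1];X=np.array([plane("top",u,.025)[:2] for u in p]);w,v=np.linalg.eigh(np.cov(X.T));print("blob",st[i],X.mean(0),"axis",v[:,1],"ext",np.ptp(X@v[:,1]),np.ptp(X@v[:,0]))
g=((abs(im[:,:,2]-im[:,:,0])<25)&(im.sum(2)>240)).astype(np.uint8);sub=np.zeros_like(g);sub[200:275,120:285]=g[200:275,120:285]
n,l,st,c=cv2.connectedComponentsWithStats(sub);i=1+st[1:,4].argmax()
r=cv2.minAreaRect(np.argwhere(l==i)[:,::-1].astype(np.float32));b=cv2.boxPoints(r);B=np.array([plane("top",u,.018)[:2] for u in b]);print("felt",B,B.mean(0),[np.linalg.norm(B[k]-B[k-1]) for k in range(2)])
print("felt scene c",plane("scene",(322,207),.018))
for nme,u in dict(f3=(155,243)).items(): print(nme,plane("top",u,.03))
print("dial",plane("top",(238,289),0),"wheel",plane("top",(274,288),0),"red",plane("top",(318,302),.03),plane("top",(345,143),.03),plane("top",(400,171),.03),plane("top",(418,149),.03),"barrel",plane("top",(433,180),.04))
E
```

```text
Afoot [ 0.5604 -0.2263  0.0515] 0.0018617956502409057 [ 0.5602 -0.2275  0.05  ]
Bfoot [ 0.5495 -0.3405  0.0431] 0.0027148716846516047 [ 0.5489 -0.3371  0.05  ]
blob [362 211  25  36 434] [ 0.5317 -0.2406] axis [-0.9325 -0.3611] ext 0.09261598004199023 0.05559102168912544
blob [403 218  23  36 455] [ 0.5184 -0.3441] axis [-0.9817 -0.1903] ext 0.09355922824469931 0.05075112850711472
felt [[0.542  0.4181]
 [0.5746 0.0382]
 [0.4665 0.029 ]
 [0.4351 0.4036]] [0.5046 0.2222] [np.float64(0.10781703892023353), np.float64(0.381230746827699)]
felt scene c [0.5082 0.1904 0.018 ]
f3 [0.484  0.3414 0.03  ]
dial [0.3672 0.1231 0.    ] wheel [0.3709 0.0276 0.    ] red [ 0.3365 -0.0868  0.03  ] [ 0.7648 -0.1611  0.03  ] [ 0.6881 -0.3098  0.03  ] [ 0.7508 -0.361   0.03  ] barrel [ 0.6619 -0.3951  0.04  ]
```

```bash
python3 - <<'E'
from h import *
R=ori(.367,.785,-np.pi/2)
plan([.5266,-.2437,.13],R,16)
plan([.5118,-.3464,.13],ori(.175,.785,-np.pi/2),16)
E
```

```text
TCP [ 0.1725 -0.5483  0.4041] -> [ 0.4243 -0.283   0.2396] per row of 16 lin [ 0.0315  0.0332 -0.0206] ang [ 0.2012 -0.5793  0.0456] |rot| 0.787 q [-1.39  0.28  1.51 -0.    1.36 -0.12] w 0.0853 t 0.15
TCP [ 0.1725 -0.5483  0.4041] -> [ 0.4039 -0.3655  0.2396] per row of 16 lin [ 0.0289  0.0229 -0.0206] ang [ 0.1448 -0.5963 -0.0966] |rot| 0.795 q [-1.39  0.28  1.51 -0.    1.36 -0.12] w 0.0853 t 0.15
```

carry_out(linear=[[0.0315,0.0332,-0.02],[0.0315,0.0332,-0.02],[0.0315,0.0332,-0.02],[0.0315,0.0332,-0.02],[0.0315,0.0332,-0.02],[0.0315,0.0332,-0.02],[0.0315,0.0332,-0.02],[0.0315,0.0332,-0.02]], angular=[[0.2,-0.58,0.046],[0.2,-0.58,0.046],[0.2,-0.58,0.046],[0.2,-0.58,0.046],[0.2,-0.58,0.046],[0.2,-0.58,0.046],[0.2,-0.58,0.046],[0.2,-0.58,0.046]], hand=[0.82,0.82,0.82,0.82,0.82,0.82,0.82,0.82], force=50)

```text
clock: 0.82
position: [0.2991, -0.4148, 0.3242]
ee_rot: [-0.035, 0.967, 0.163, 0.193]
contact_force: [0.7, -0.3, 0.1]
width: 0.0699
gripper_force: 0.0
```

carry_out(linear=[[0.0315,0.0332,-0.02],[0.0315,0.0332,-0.02],[0.0315,0.0332,-0.02],[0.0315,0.0332,-0.02],[0.0315,0.0332,-0.02],[0.0315,0.0332,-0.02],[0.0315,0.0332,-0.02],[0.0315,0.0332,-0.02]], angular=[[0.2,-0.58,0.046],[0.2,-0.58,0.046],[0.2,-0.58,0.046],[0.2,-0.58,0.046],[0.2,-0.58,0.046],[0.2,-0.58,0.046],[0.2,-0.58,0.046],[0.2,-0.58,0.046]], hand=[0.82,0.82,0.82,0.82,0.82,0.82,0.82,0.82])

```text
clock: 1.48
position: [0.4251, -0.2822, 0.2443]
ee_rot: [-0.068, 0.908, 0.168, 0.377]
contact_force: [-0.3, -0.5, -0.4]
width: 0.0703
gripper_force: 0.0
```

```bash
python3 - <<'E'
from h import *
plan([.5266,-.2437,.028],ori(.367,.785,-np.pi/2),6)
s=manip.get_image("scene")[:,:,::-1];t=manip.get_image("top")[:,:,::-1]
r=lambda i,x,y,w,h,k:cv2.resize(i[y:y+h,x:x+w],None,fx=k,fy=k,interpolation=cv2.INTER_CUBIC)
cv2.imwrite("pics/pre.png",cv2.hconcat([r(s,110,200,130,150,3),r(t,340,180,130,150,3)]))
E
```

```text
TCP [ 0.4251 -0.2822  0.2443] -> [ 0.4243 -0.283   0.1376] per row of 6 lin [-0.0002 -0.0003 -0.0355] ang [0.0051 0.0059 0.0032] |rot| 0.004 q [-0.99  0.33  2.08  1.09  0.89 -0.58] w 0.0703 t 1.48
```

View pics/pre.png

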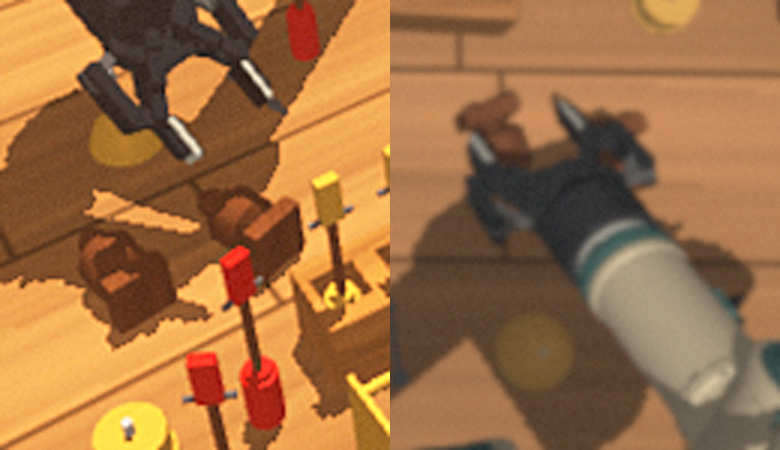

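The gripper is above the near finial. In the crop its pads are at (185,150) and (265,95), one on each side of the drum at (240,215), and neither finial has been knocked. I'll descend and grip.

carry_out(linear=[[0,0,-0.0355],[0,0,-0.0355],[0,0,-0.0355],[0,0,-0.0355],[-0.001,-0.001,-0.0355],[0,0,-0.0355],[0,0,0],[0,0,0]], angular=[[0,0,0],[0,0,0],[0,0,0],[0,0,0],[0,0,0],[0,0,0],[0,0,0],[0,0,0]], hand=[0.82,0.82,0.82,0.82,0.82,0.82,0.4,0.4])

```text
clock: 2.25
position: [0.424, -0.2839, 0.1379]
ee_rot: [-0.069, 0.909, 0.168, 0.376]
contact_force: [0.5, 0.7, -0.8]
width: 0.0485
gripper_force: 52.4
```

carry_out(linear=[[0,0,0],[0,0,0],[0,0,0],[0,0,0],[0,0,0.02],[0,0,0.04],[0,0,0.06],[0,0,0.06]], angular=[[0,0,0],[0,0,0],[0,0,0],[0,0,0],[0,0,0],[0,0,0],[0,0,0],[0,0,0]], hand=[0.4,0.4,0.4,0.4,0.4,0.4,0.4,0.4])

```text
clock: 2.92
position: [0.4237, -0.283, 0.229]
ee_rot: [-0.069, 0.909, 0.168, 0.376]
contact_force: [1.2, -1.1, -0.5]
width: 0.0488
gripper_force: 51.7
```

```bash
python3 - <<'E'
from h import *
R=ori(.2,.785,-np.pi/2)
tp,R=plan([.5136,.1224,.2],R,16)
print((-R.as_matrix()[:,2]*np.pi/40/.08).round(4))
R2=Ro.from_rotvec(-R.as_matrix()[:,2]*np.pi)*R
print(R2.as_matrix().round(2),ori(.2,.785,np.pi/2).as_matrix().round(2))
E
```

```text
TCP [ 0.4237 -0.283   0.229 ] -> [0.4062 0.1006 0.3096] per row of 16 lin [-0.0022  0.0479  0.0101] ang [ 0.0007 -0.0005 -0.1295] |rot| 0.166 q [-1.    0.35  2.1   1.12  0.88 -0.63] w 0.0488 t 2.92
[-0.6801 -0.1379  0.6945]
[[-0.69 -0.2   0.69]
 [-0.14  0.98  0.14]
 [-0.71  0.   -0.71]] [[-0.69 -0.2   0.69]
 [-0.14  0.98  0.14]
 [-0.71  0.   -0.71]]
```

carry_out(linear=[[-0.0022,0.0479,0.03],[-0.0022,0.0479,0.03],[-0.0022,0.0479,0.03],[-0.0022,0.0479,0.03],[-0.0022,0.0479,0.02],[-0.0022,0.0479,0.02],[-0.0022,0.0479,0],[-0.0022,0.0479,0]], angular=[[0,0,-0.13],[0,0,-0.13],[0,0,-0.13],[0,0,-0.13],[0,0,-0.13],[0,0,-0.13],[0,0,-0.13],[0,0,-0.13]], hand=[0.4,0.4,0.4,0.4,0.4,0.4,0.4,0.4])

```text
clock: 3.58
position: [0.4147, -0.0905, 0.3094]
ee_rot: [-0.052, 0.914, 0.131, 0.38]
contact_force: [0.6, -0.4, -1.1]
width: 0.0487
gripper_force: 51.8
```

carry_out(linear=[[-0.0022,0.0479,0],[-0.0022,0.0479,0],[-0.0022,0.0479,0],[-0.0022,0.0479,0],[-0.0022,0.0479,0],[-0.0022,0.0479,0],[-0.0022,0.0479,0],[-0.0022,0.0479,0]], angular=[[0,0,-0.13],[0,0,-0.13],[0,0,-0.13],[0,0,-0.13],[0,0,-0.13],[0,0,-0.13],[0,0,-0.13],[0,0,-0.13]], hand=[0.4,0.4,0.4,0.4,0.4,0.4,0.4,0.4])

```text
clock: 4.25
position: [0.4054, 0.1005, 0.3086]
ee_rot: [-0.038, 0.919, 0.092, 0.381]
contact_force: [-0.4, 0.2, -2.2]
width: 0.0485
gripper_force: 51.7
```

carry_out(linear=[[0,0,0],[0,0,0],[0,0,0],[0,0,0],[0,0,0],[0,0,0],[0,0,0],[0,0,0]], angular=[[-0.68,-0.138,0.694],[-0.68,-0.138,0.694],[-0.68,-0.138,0.694],[-0.68,-0.138,0.694],[-0.68,-0.138,0.694],[-0.68,-0.138,0.694],[-0.68,-0.138,0.694],[-0.68,-0.138,0.694]], hand=[0.4,0.4,0.4,0.4,0.4,0.4,0.4,0.4])

```text
clock: 4.92
position: [0.4058, 0.0993, 0.3084]
ee_rot: [0.083, 0.845, 0.374, 0.374]
contact_force: [0.1, -0.3, -1.3]
width: 0.0486
gripper_force: 52.2
```

carry_out(linear=[[0,0,0],[0,0,0],[0,0,0],[0,0,0],[0,0,0],[0,0,0],[0,0,0],[0,0,0]], angular=[[-0.68,-0.138,0.694],[-0.68,-0.138,0.694],[-0.68,-0.138,0.694],[-0.68,-0.138,0.694],[-0.68,-0.138,0.694],[-0.68,-0.138,0.694],[-0.68,-0.138,0.694],[-0.68,-0.138,0.694]], hand=[0.4,0.4,0.4,0.4,0.4,0.4,0.4,0.4])

```text
clock: 5.58
position: [0.4058, 0.0993, 0.3084]
ee_rot: [0.194, 0.688, 0.616, 0.331]
contact_force: [-0.3, 0.6, -0.4]
width: 0.0487
gripper_force: 52.2
```

carry_out(linear=[[0,0,0],[0,0,0],[0,0,0],[0,0,0],[0,0,0],[0,0,0],[0,0,0],[0,0,0]], angular=[[-0.68,-0.138,0.694],[-0.68,-0.138,0.694],[-0.68,-0.138,0.694],[-0.68,-0.138,0.694],[-0.68,-0.138,0.694],[-0.68,-0.138,0.694],[-0.68,-0.138,0.694],[-0.68,-0.138,0.694]], hand=[0.4,0.4,0.4,0.4,0.4,0.4,0.4,0.4])

```text
clock: 6.25
position: [0.4058, 0.0993, 0.3084]
ee_rot: [0.286, 0.463, 0.799, 0.255]
contact_force: [0.5, -0.6, -0.6]
width: 0.0487
gripper_force: 52.2
```

carry_out(linear=[[0,0,0],[0,0,0],[0,0,0],[0,0,0],[0,0,0],[0,0,0],[0,0,0],[0,0,0]], angular=[[-0.68,-0.138,0.694],[-0.68,-0.138,0.694],[-0.68,-0.138,0.694],[-0.68,-0.138,0.694],[-0.68,-0.138,0.694],[-0.68,-0.138,0.694],[-0.68,-0.138,0.694],[-0.68,-0.138,0.694]], hand=[0.4,0.4,0.4,0.4,0.4,0.4,0.4,0.4])

```text
clock: 6.92
position: [0.4058, 0.0993, 0.3084]
ee_rot: [0.351, 0.194, 0.903, 0.155]
contact_force: [0.1, -0.5, -0.1]
width: 0.0487
gripper_force: 52.2
```

carry_out(linear=[[0,0,0],[0,0,0],[0,0,0],[0,0,0],[0,0,0],[0,0,0],[0,0,0],[0,0,0]], angular=[[-0.68,-0.138,0.694],[-0.68,-0.138,0.694],[-0.68,-0.138,0.694],[-0.68,-0.138,0.694],[-0.68,-0.138,0.694],[-0.68,-0.138,0.694],[-0.68,-0.138,0.694],[-0.68,-0.138,0.694]], hand=[0.4,0.4,0.4,0.4,0.4,0.4,0.4,0.4])

```text
clock: 7.58
position: [0.4058, 0.1003, 0.31]
ee_rot: [0.379, -0.092, 0.92, 0.039]
contact_force: [0.3, -0.5, -0.6]
width: 0.0489
gripper_force: 52.2
```

```bash
python3 - <<'E'
from h import *
plan([.5136,.1224,.068],ori(.2,.785,np.pi/2),8)
s=manip.get_image("scene")[:,:,::-1];t=manip.get_image("top")[:,:,::-1]
r=lambda i,x,y,w,h,k:cv2.resize(i[y:y+h,x:x+w],None,fx=k,fy=k,interpolation=cv2.INTER_CUBIC)
cv2.imwrite("pics/place.png",cv2.hconcat([r(s,240,80,130,150,3),r(t,170,180,130,150,3)]))
E
```

```text
TCP [0.4058 0.1003 0.31  ] -> [0.4062 0.1006 0.1776] per row of 8 lin [ 0.0001  0.0001 -0.0331] ang [-0.0026 -0.0051 -0.0019] |rot| 0.004 q [ 0.01 -0.01  2.29  1.    0.16 -2.7 ] w 0.0489 t 7.58
```

View pics/place.png

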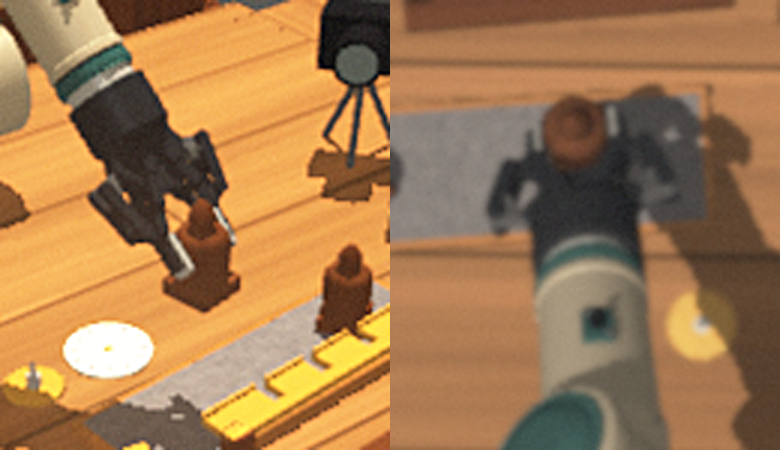

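The finial is held upright over the board, but the wrist is close to its limits: q6 is about -2.7 and q5 about 0.16. Before lowering it, I'll fit a small kinematic model to the readings so I can choose a safe azimuth.

```bash
python3 - <<'E'
from h import *
s,p,R=cur();q=s["qpos"];print(q.round(4))
def M(q): return Ro.from_euler("z",q[0])*Ro.from_euler("y",q[1]+q[2])*Ro.from_euler("z",q[3])*Ro.from_euler("y",q[4])*Ro.from_euler("z",q[5]+np.pi/2)
print(M(q).as_matrix().round(3));print(R.as_matrix().round(3))
q1=np.array([-.99,.33,2.08,1.09,.89,-.58]);print(M(q1).as_matrix().round(2),ori(.367,.785,-np.pi/2).as_matrix().round(2))
E
```

```text
[ 0.0138 -0.0073  2.289   1.0046  0.158  -2.7035]
[[-0.694 -0.201  0.691]
 [-0.142  0.98   0.142]
 [-0.706  0.001 -0.708]]
[[-0.694 -0.201  0.691]
 [-0.142  0.98   0.142]
 [-0.706  0.001 -0.708]]
[[ 0.66  0.36  0.66]
 [ 0.26 -0.93  0.25]
 [ 0.71  0.   -0.71]] [[ 0.66  0.36  0.66]
 [ 0.25 -0.93  0.25]
 [ 0.71  0.   -0.71]]
```

carry_out(linear=[[0,0,0.02],[0,0,0.02],[0,0,0.02],[0,0,0.02],[0,0,0.02],[0,0,0.02],[0,0,0.02],[0,0,0.02]], angular=[[0,0,-0.3],[0,0,-0.3],[0,0,-0.3],[0,0,-0.3],[0,0,-0.3],[0,0,-0.3],[0,0,-0.3],[0,0,-0.3]], hand=[0.4,0.4,0.4,0.4,0.4,0.4,0.4,0.4])

```text
clock: 8.35
position: [0.4057, 0.1007, 0.3787]
ee_rot: [0.38, -0.016, 0.925, 0.009]
contact_force: [0.5, 0.5, -0.9]
width: 0.0486
gripper_force: 52.1
```

```bash
cat > fk.py <<'E'
from h import *
from scipy.optimize import least_squares
D=[([-1.38701,.276533,1.50602,0,1.360677,-.120998],[.17251,-.54832,.40392]),([.0138,-.0073,2.289,1.0046,.158,-2.7035],[.4058,.1003,.31]),([-.99,.33,2.08,1.09,.89,-.58],[.4251,-.2822,.2443]),([-1.,.35,2.1,1.12,.88,-.63],[.4237,-.283,.229])]
E_=lambda a,t:Ro.from_euler(a,t)
def fk(q,w):
    a,h,L1,e,L2,d,c=w;A=E_("z",q[0]);B=E_("y",q[1]);C=E_("y",q[1]+q[2]);W=C*E_("z",q[3])*E_("y",q[4])
    return A.apply([a,0,h]+B.apply([0,0,L1])+C.apply([e,0,L2])+A.inv().apply((A*W).apply([c,0,d]))),A*W*E_("z",q[5]+np.pi/2)
def fit(D):
    f=lambda w:np.concatenate([fk(q,w)[0]-p for q,p in D]+[1e-3*(w-[0,.3,.4,0,.4,.1,0])])
    return least_squares(f,[0,.3,.4,0,.4,.1,0])
E
python3 - <<'E'
from fk import *
s,p,R=cur();q=s["qpos"];print(q.round(4).tolist(),p.round(4).tolist())
D.append((q,p));r=fit(D);print(r.x.round(4));print((r.fun[:-7].reshape(-1,3)*1e3).round(2))
E
```

```text
[0.0937, -0.1053, 2.1571, -0.1207, 0.3129, -1.4124] [0.4057, 0.1007, 0.3787]
[-0.0769  0.096   0.7887  0.0749  0.497   0.2662  0.0364]
[[-68.01 -13.86   6.98]
 [  6.01 -28.94  -5.81]
 [  2.55   1.89   3.36]
 [  1.33   1.49   4.82]
 [  1.08 -76.59  -9.34]]
```

```bash
python3 - <<'E'
s=open('fk.py').read()
s=s.replace("a,h,L1,e,L2,d,c=w","a,h,L1,e,L2,d,c,b,g=w").replace("[a,0,h]","[a,b,h]").replace("apply([c,0,d])","apply([c,g,d])").replace(",.1,0]",",.1,0,.07,0]").replace("D=[(","D=[([.0937,-.1053,2.1571,-.1207,.3129,-1.4124],[.4057,.1007,.3787]),(")
s+='''
W=fit(D).x
def ik(p,R,q0,w=None):
    w=W if w is None else w
    def f(q):
        x,r=fk(q,w);return np.r_[(x-p)*5,(R*r.inv()).as_rotvec()]
    r=least_squares(f,q0);return r.x,np.linalg.norm(r.fun)
'''
open('fk.py','w').write(s)
E
python3 - <<'E'
from fk import *
r=fit(D);print(r.x.round(4));print((r.fun[:-9].reshape(-1,3)*1e3).round(2))
s,p,R=cur();q0=s["qpos"]
for tgt in ([.5136,.1224],[.505,.222]):
  for az in (-1.2,-1,-.8,-.6,-.4,-.2,0,.2,.4,.6,.8):
    Rt=ori(az,.785,np.pi/2);p=np.array([*tgt,.064])-.155*Rt.as_matrix()[:,2]
    best=None
    for g in ([.1,.2,2.3,-.9,.7,.5],[.1,.2,2.3,.9,.7,2.5],[.1,.2,2.3,.9,.7,-2.5]):
        q,e=ik(p,Rt,g)
        print(tgt,az,q.round(2),round(e,4)) if e<.002 else None
E
```

```text
[-1.200e-03  1.349e-01  6.318e-01  5.980e-02  4.217e-01  1.917e-01
  0.000e+00  6.960e-02 -3.000e-04]
[[-0.2  -0.1   0.08]
 [-0.07 -0.03 -0.03]
 [ 0.24  0.25  0.21]
 [ 1.21  0.03 -1.41]
 [-1.32 -0.01  1.15]]
[0.5136, 0.1224] -1.2 [ 0.56  0.55  1.91 -0.9   1.09  0.8 ] 0.0
[0.5136, 0.1224] -1.2 [ 0.56  0.55  1.91  2.24 -1.09  3.94] 0.0
[0.5136, 0.1224] -1.2 [ 0.56  0.55  1.91  2.24 -1.09 -2.34] 0.0
[0.5136, 0.1224] -1 [ 0.57  0.5   2.02 -1.05  0.96  0.79] 0.0
[0.5136, 0.1224] -1 [ 0.57  0.5   2.02  2.1  -0.96  3.93] 0.0
[0.5136, 0.1224] -1 [ 0.57  0.5   2.02  2.1  -0.96 -2.36] 0.0
[0.5136, 0.1224] -0.8 [ 0.56  0.46  2.13 -1.23  0.82  0.8 ] 0.0
[0.5136, 0.1224] -0.8 [ 0.56  0.46  2.13  1.91 -0.82  3.94] 0.0
[0.5136, 0.1224] -0.8 [ 0.56  0.46  2.13  1.91 -0.82 -2.34] 0.0
[0.5136, 0.1224] -0.6 [ 0.52  0.42  2.24 -1.48  0.69  0.86] 0.0
[0.5136, 0.1224] -0.6 [ 0.52  0.42  2.24  1.66 -0.69  4.  ] 0.0
[0.5136, 0.1224] -0.6 [ 0.52  0.42  2.24  1.66 -0.69 -2.28] 0.0
[0.5136, 0.1224] -0.4 [ 0.45  0.39  2.34 -1.83  0.58  0.99] 0.0
[0.5136, 0.1224] -0.4 [ 0.45  0.39  2.34  1.32 -0.58  4.13] 0.0
[0
[... 2493 characters left out ...]
[ 0.36  0.36  2.43 -2.88  0.45  1.45] 0.0
[0.505, 0.222] 0.2 [ 0.36  0.36  2.43  0.26 -0.44  4.59] 0.0
[0.505, 0.222] 0.2 [ 0.36  0.36  2.43  0.26 -0.44 -1.7 ] 0.0
[0.505, 0.222] 0.4 [ 0.2   0.35  2.46 -0.32 -0.46 -1.42] 0.0
[0.505, 0.222] 0.4 [0.2  0.35 2.46 2.82 0.46 1.72] 0.0
[0.505, 0.222] 0.4 [ 0.2   0.35  2.46 -0.32 -0.46 -1.42] 0.0
[0.505, 0.222] 0.6 [ 0.05  0.36  2.44 -0.85 -0.52 -1.21] 0.0
[0.505, 0.222] 0.6 [0.05 0.36 2.44 2.29 0.52 1.94] 0.0
[0.505, 0.222] 0.6 [ 0.05  0.36  2.44  2.29  0.52 -4.35] 0.0
[0.505, 0.222] 0.8 [-0.07  0.37  2.39 -1.28 -0.6  -1.05] 0.0
[0.505, 0.222] 0.8 [-0.07  0.37  2.39  1.86  0.6   2.1 ] 0.0
[0.505, 0.222] 0.8 [-0.07  0.37  2.39  1.86  0.6  -4.18] 0.0
```

```bash
python3 - <<'E'
from fk import *
s,p,R=cur();q=s["qpos"]
az0=np.arctan2(*R.as_matrix()[[1,0],2]);print("az0",az0)
G0=p+.155*R.as_matrix()[:,2];print("grasp",G0)
G1=np.array([.517,.08,.25])
for t in np.linspace(0,1,7):
    Rt=ori(az0+t*(-1.1-az0),.785,np.pi/2);g=G0+t*(G1-G0);q,e=ik(g-.155*Rt.as_matrix()[:,2],Rt,q);print(q.round(2),round(e,4))
for z in (.18,.12,.066):
    g=[.517,.08,z];q,e=ik(g-.155*Rt.as_matrix()[:,2],Rt,q);print(q.round(2),round(e,4))
plan(G1,ori(-1.1,.785,np.pi/2),16)
E
```

```text
az0 0.04099224197619743
grasp [0.51459394 0.10519465 0.2685072 ]
[ 0.09 -0.11  2.16 -0.13  0.3  -1.41] 0.0
[ 0.24 -0.07  2.14 -0.72  0.42 -0.62] 0.0
[ 0.35 -0.01  2.1  -0.91  0.61 -0.23] 0.0
[ 0.43  0.05  2.04 -0.95  0.79 -0.  ] 0.0
[ 0.48  0.12  1.97 -0.93  0.96  0.16] 0.0
[ 0.5   0.19  1.89 -0.89  1.11  0.28] 0.0
[ 0.5   0.25  1.81 -0.84  1.25  0.38] 0.0
[ 0.5   0.33  1.91 -0.89  1.13  0.52] 0.0
[ 0.5   0.41  1.97 -0.96  1.04  0.66] 0.0
[ 0.5   0.5   2.02 -1.03  0.97  0.79] 0.0
TCP [0.4057 0.1007 0.3787] -> [0.4673 0.1776 0.3596] per row of 16 lin [ 0.0077  0.0096 -0.0024] ang [-0.0052 -0.002  -0.8881] |rot| 1.137 q [ 0.09 -0.11  2.16 -0.12  0.31 -1.41] w 0.0486 t 8.35
```

carry_out(linear=[[0.0077,0.0096,-0.002],[0.0077,0.0096,-0.002],[0.0077,0.0096,-0.002],[0.0077,0.0096,-0.002],[0.0077,0.0096,-0.002],[0.0077,0.0096,-0.002],[0.0077,0.0096,-0.002],[0.0077,0.0096,-0.002]], angular=[[0,0,-0.888],[0,0,-0.888],[0,0,-0.888],[0,0,-0.888],[0,0,-0.888],[0,0,-0.888],[0,0,-0.888],[0,0,-0.888]], hand=[0.4,0.4,0.4,0.4,0.4,0.4,0.4,0.4])

```text
clock: 9.02
position: [0.4308, 0.1333, 0.3702]
ee_rot: [0.367, 0.203, 0.904, -0.08]
contact_force: [0.3, 0.4, -2.1]
width: 0.0487
gripper_force: 51.9
```

carry_out(linear=[[0.0077,0.0096,-0.002],[0.0077,0.0096,-0.002],[0.0077,0.0096,-0.002],[0.0077,0.0096,-0.002],[0.0077,0.0096,-0.002],[0.0077,0.0096,-0.002],[0.0077,0.0096,-0.002],[0.0077,0.0096,-0.002]], angular=[[0,0,-0.888],[0,0,-0.888],[0,0,-0.888],[0,0,-0.888],[0,0,-0.888],[0,0,-0.888],[0,0,-0.888],[0,0,-0.888]], hand=[0.4,0.4,0.4,0.4,0.4,0.4,0.4,0.4])

```text
clock: 9.68
position: [0.4617, 0.172, 0.3621]
ee_rot: [0.329, 0.448, 0.812, -0.179]
contact_force: [0.1, -0.3, -0.9]
width: 0.0488
gripper_force: 51.9
```

```bash
python3 - <<'E'
from h import *
plan([.517,.08,.074],ori(-1.1,.785,np.pi/2),8)
E
```

```text
TCP [0.4617 0.172  0.3621] -> [0.4673 0.1776 0.1836] per row of 8 lin [ 0.0014  0.0014 -0.0446] ang [-0.0265 -0.0083 -0.1437] |rot| 0.094 q [ 0.48  0.22  1.85 -0.85  1.17  0.31] w 0.0488 t 9.68
```

carry_out(linear=[[0.0014,0.0014,-0.0446],[0.0014,0.0014,-0.0446],[0.0014,0.0014,-0.0446],[0.0014,0.0014,-0.0446],[0.0014,0.0014,-0.0446],[0.0014,0.0014,-0.0446],[0.0014,0.0014,-0.0446],[0.0014,0.0014,-0.0446]], angular=[[-0.0265,-0.0083,-0.144],[-0.0265,-0.0083,-0.144],[-0.0265,-0.0083,-0.144],[-0.0265,-0.0083,-0.144],[-0.0265,-0.0083,-0.144],[-0.0265,-0.0083,-0.144],[-0.0265,-0.0083,-0.144],[-0.0265,-0.0083,-0.144]], hand=[0.4,0.4,0.4,0.4,0.4,0.4,0.4,0.4])

```text
clock: 10.35
position: [0.4675, 0.1773, 0.183]
ee_rot: [0.327, 0.482, 0.788, -0.199]
contact_force: [0.6, 0.4, -1.8]
width: 0.0487
gripper_force: 51.9
```

carry_out(linear=[[0,0,-0.004],[0,0,-0.004],[0,0,-0.004],[0,0,0]], angular=[[0,0,0],[0,0,0],[0,0,0],[0,0,0]], hand=[0.4,0.4,0.4,0.4])

```text
clock: 10.68
position: [0.468, 0.1772, 0.1789]
ee_rot: [0.328, 0.481, 0.788, -0.199]
contact_force: [-0.2, 0.1, -0.6]
width: 0.0487
gripper_force: 51.9
```

```bash
python3 - <<'E'
from h import *
plan([.517,.08,.064],ori(-1.1,.785,np.pi/2),2);print(cur()[0]["contact_force"])
s=manip.get_image("scene")[:,:,::-1];t=manip.get_image("top")[:,:,::-1]
r=lambda i,x,y,w,h,k:cv2.resize(i[y:y+h,x:x+w],None,fx=k,fy=k,interpolation=cv2.INTER_CUBIC)
cv2.imwrite("pics/place2.png",cv2.hconcat([r(s,240,130,130,100,3),r(t,180,190,130,100,3)]))
E
```

```text
TCP [0.468  0.1772 0.1789] -> [0.4673 0.1776 0.1736] per row of 2 lin [-0.0007  0.0004 -0.0052] ang [ 0.0077  0.0149 -0.0264] |rot| 0.005 q [ 0.49  0.5   2.02 -1.03  0.97  0.78] w 0.0487 t 10.68
[-0.19723702  0.11331797 -0.56124514]
```

View pics/place2.png

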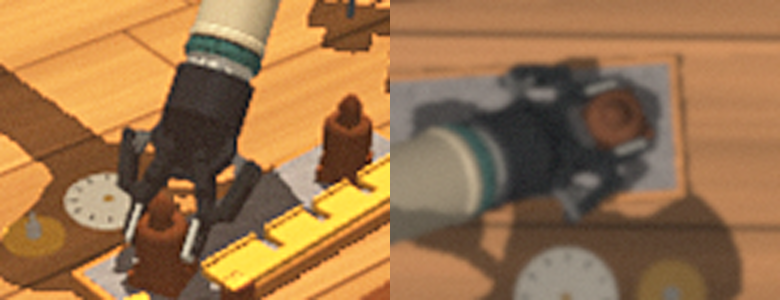

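The finial is upright just above the felt near the right end of the board, at (615,115) in the crop. I'll lower it until it touches.

carry_out(linear=[[0,0,-0.005],[0,0,-0.005],[0,0,0]], angular=[[0,0,0],[0,0,0],[0,0,0]], hand=[0.4,0.4,0.4])

```text
clock: 11.03
position: [0.4681, 0.1772, 0.1739]
ee_rot: [0.328, 0.481, 0.788, -0.2]
contact_force: [-0.6, 1.5, 3.7]
width: 0.0487
gripper_force: 52.2
```

carry_out(linear=[[0,0,-0.003],[0,0,-0.003],[0,0,0]], angular=[[0,0,0],[0,0,0],[0,0,0]], hand=[0.4,0.4,0.4])

```text
clock: 11.28
position: [0.4685, 0.1773, 0.1728]
ee_rot: [0.33, 0.48, 0.787, -0.2]
contact_force: [-2.7, 3.9, 16.2]
width: 0.049
gripper_force: 53.2
```

carry_out(linear=[[0,0,0.002],[0,0,0],[0,0,0],[-0.005,0.01,0.011],[-0.01,0.019,0.021],[-0.015,0.03,0.033],[-0.015,0.03,0.033],[-0.015,0.03,0.033]], angular=[[0,0,0],[0,0,0],[0,0,0],[0,0,0],[0,0,0],[0,0,0],[0,0,0],[0,0,0]], hand=[0.75,0.75,0.75,0.75,0.75,0.75,0.75,0.75])

```text
clock: 11.95
position: [0.4371, 0.2372, 0.2371]
ee_rot: [0.327, 0.481, 0.788, -0.2]
contact_force: [0.5, 0.6, -0.3]
width: 0.0642
gripper_force: 0.0
```

carry_out(linear=[[0,0,0.05],[0,0,0.05],[0,0,0.05],[0,0,0]], angular=[[0,0,0],[0,0,0],[0,0,0],[0,0,0]], hand=[0.75,0.75,0.75,0.75])

```text
clock: 12.28
position: [0.4385, 0.2374, 0.3162]
ee_rot: [0.33, 0.482, 0.788, -0.197]
contact_force: [0.5, 1.1, 0.1]
width: 0.064
gripper_force: 0.0
```

```bash
python3 - <<'E'
from h import *
s=manip.get_image("scene")[:,:,::-1];t=manip.get_image("top")[:,:,::-1]
cv2.imwrite("pics/scene1.png",s);cv2.imwrite("pics/top1.png",t)
r=lambda i,x,y,w,h,k:cv2.resize(i[y:y+h,x:x+w],None,fx=k,fy=k,interpolation=cv2.INTER_CUBIC)
a=cv2.hconcat([r(s,240,130,130,100,3),r(t,180,190,130,100,3)])
b=cv2.hconcat([r(s,110,230,130,100,3),r(t,350,180,130,100,3)])
cv2.imwrite("pics/placed.png",cv2.vconcat([a,b]))
s,p,R=cur();print(s["qpos"].round(2),p,s["clock"])
E
```

```text
[ 0.63  0.32  1.85 -0.83  1.25  0.54] [0.43756489 0.23690834 0.31233863] 12.3833
```

View pics/placed.png

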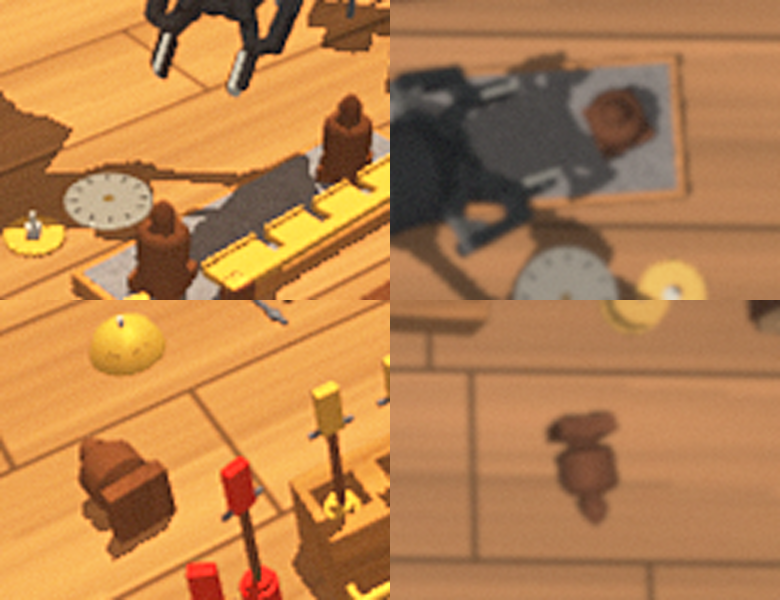

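Finial A now stands free on the felt, at (163,250) and (615,120) in the crops. Finial B hasn't moved and is at (590,470). I'll plan B's pick and place next.

```bash
python3 - <<'E'
from fk import *
s,p,R=cur();q0=s["qpos"]
lim=np.array([[-2.89,2.89],[-.75,2.08],[.22,2.7],[-1.18,4.32],[.11,2.71],[-2.7,2.7]])
def show(n,g,az,ya):
    for g0 in ([-.5,.3,2.,1,1,0],[-.5,.3,2.,-1,1,0],[-.5,.3,2,1,1,2],[-.5,.3,2,1,1,-2],[-.5,.3,2,3,1,0]):
        Rt=ori(az,.785,ya);q,e=ik(np.array(g)-.155*Rt.as_matrix()[:,2],Rt,g0)
        if e<.002 and (q>lim[:,0]).all() and (q<lim[:,1]).all(): print(n,az,round(ya,1),q.round(2))
for ya in(-np.pi/2,np.pi/2):
    for z in (.028,.13,.2): show("pick z%.2f"%z,[.5118,-.3464,z],.175,ya)
for ya in(-np.pi/2,np.pi/2):
    for az in(-1.1,-.9): show("place",[.508,.19,.068],az,ya);show("place hi",[.508,.19,.23],az,ya)
tp,Rt=plan([.5118,-.3464,.13],ori(.175,.785,-np.pi/2),24);plan([.5118,-.3464,.13],ori(.175,.785,np.pi/2),24)
E
```

```text
pick z0.03 0.175 -1.6 [-1.11  0.55  2.11  1.35  0.77 -0.88]
pick z0.03 0.175 -1.6 [-1.11  0.55  2.11  1.35  0.77 -0.88]
pick z0.03 0.175 -1.6 [-1.11  0.55  2.11  1.35  0.77 -0.88]
pick z0.03 0.175 -1.6 [-1.11  0.55  2.11  1.35  0.77 -0.88]
pick z0.03 0.175 -1.6 [-1.11  0.55  2.11  1.35  0.77 -0.88]
pick z0.13 0.175 -1.6 [-1.11  0.37  2.02  1.11  0.86 -0.53]
pick z0.13 0.175 -1.6 [-1.11  0.37  2.02  1.11  0.86 -0.53]
pick z0.13 0.175 -1.6 [-1.11  0.37  2.02  1.11  0.86 -0.53]
pick z0.13 0.175 -1.6 [-1.11  0.37  2.02  1.11  0.86 -0.53]
pick z0.13 0.175 -1.6 [-1.11  0.37  2.02  1.11  0.86 -0.53]
pick z0.20 0.175 -1.6 [-1.11  0.27  1.94  0.98  0.95 -0.33]
pick z0.20 0.175 -1.6 [-1.11  0.27  1.94  0.98  0.95 -0.33]
pick z0.20 0.175 -1.6 [-1.11  0.27  1.94  0.98  0.95 -0.33]
pick z0.20 0.175 -1.6 [-1.11  0.27  1.94  0.98  0.95 -0.33]
pick z0.20 0.175 -1.6 [-1.11  0.27  1.94  0.98  0.95 -0.33]
pick z0.03 0.175 1.6 [-1.11  0.55  2.11  1.35  0.77  2.26]
pick z0.03 0.175 1.6 [-1.11  0.55  2.11  1.35  0.77  2.26]
pick z0.13 0.175 1.6 [-1.11  0.37  2.02  1.11  0.86  2.61]
place -1.1 -1.6 [ 0.68 
[... 221 characters left out ...]
.36  1.7  -0.78  1.36  0.49]
place hi -1.1 1.6 [ 0.68  0.36  1.7  -0.78  1.36  0.49]
place -0.9 1.6 [ 0.69  0.51  1.98 -1.02  0.98  0.76]
place -0.9 1.6 [ 0.69  0.51  1.98 -1.02  0.98  0.76]
place hi -0.9 1.6 [ 0.69  0.3   1.8  -0.85  1.22  0.4 ]
place hi -0.9 1.6 [ 0.69  0.3   1.8  -0.85  1.22  0.4 ]
TCP [0.4376 0.2369 0.3123] -> [ 0.4039 -0.3655  0.2396] per row of 24 lin [-0.0028 -0.0502 -0.0061] ang [ 0.8276 -0.4093 -0.7423] |rot| 2.275 q [ 0.63  0.32  1.85 -0.83  1.25  0.54] w 0.0641 t 12.38
TCP [0.4376 0.2369 0.3123] -> [ 0.4039 -0.3655  0.2396] per row of 24 lin [-0.0028 -0.0502 -0.0061] ang [-0.0007  0.0011  0.6617] |rot| 1.271 q [ 0.63  0.32  1.85 -0.83  1.25  0.54] w 0.0641 t 12.38
```

```bash
python3 - <<'E'
from fk import *
s,p,R=cur();q=s["qpos"]
Rt=ori(.175,.785,-np.pi/2);tp=np.array([.5118,-.3464,.16])-.155*Rt.as_matrix()[:,2]
v=(Rt*R.inv()).as_rotvec()
for t in np.linspace(0,1,17):
    Ri=Ro.from_rotvec(v*t)*R;pi=p+t*(tp-p)+[0,0,.0];q,e=ik(pi,Ri,q);print(round(t,2),q.round(2),round(e,4),Ri.as_matrix()[:,2].round(2),(pi+.173*Ri.as_matrix()[:,2]).round(2))
plan([.5118,-.3464,.16],Rt,32)
E
```

```text
0.0 [ 0.63  0.32  1.85 -0.83  1.26  0.54] 0.0 [ 0.33 -0.63 -0.71] [0.49 0.13 0.19]
0.06 [ 0.55  0.28  1.9  -0.8   1.17  0.6 ] 0.0 [ 0.31 -0.58 -0.75] [0.49 0.1  0.18]
0.12 [ 0.46  0.23  1.95 -0.77  1.07  0.65] 0.0 [ 0.29 -0.53 -0.79] [0.48 0.07 0.17]
0.19 [ 0.36  0.19  2.   -0.73  0.97  0.68] 0.0 [ 0.29 -0.48 -0.83] [0.48 0.04 0.16]
0.25 [ 0.25  0.15  2.04 -0.68  0.87  0.68] 0.0 [ 0.29 -0.42 -0.86] [0.48 0.01 0.15]
0.31 [ 0.13  0.12  2.07 -0.61  0.77  0.65] 0.0 [ 0.3  -0.36 -0.88] [ 0.48 -0.01  0.15]
0.38 [-0.    0.09  2.1  -0.5   0.67  0.59] 0.0 [ 0.31 -0.3  -0.9 ] [ 0.48 -0.04  0.14]
0.44 [-0.14  0.08  2.12 -0.35  0.59  0.46] 0.0 [ 0.33 -0.24 -0.91] [ 0.48 -0.07  0.14]
0.5 [-0.28  0.07  2.14 -0.14  0.53  0.28] 0.0 [ 0.36 -0.18 -0.92] [ 0.48 -0.1   0.13]
0.56 [-0.42  0.07  2.14  0.1   0.51  0.07] 0.0 [ 0.39 -0.12 -0.91] [ 0.49 -0.12  0.13]
0.62 [-0.56  0.09  2.14  0.35  0.52 -0.14] 0.0 [ 0.43 -0.07 -0.9 ] [ 0.49 -0.15  0.13]
0.69 [-0.68  0.11  2.13  0.55  0.56 -0.3 ] 0.0 [ 0.47 -0.02 -0.88] [ 0.5  -0.18  0.13]
0.75 [-0.79  0.15  2.12  0.71  0.62 -0.41] 0.0 [ 0.51  0.02 -0.86] [ 0.5  -0.21  0.13]
0.81 [-0.89  0.18  2.09  0.83  0.69 -0.46] 0.0 [ 0.56  0.06 -0.83] [ 0.51 -0.24  0.13]
0.88 [-0.97  0.23  2.06  0.92  0.76 -0.48] 0.0 [ 0.6   0.09 -0.79] [ 0.51 -0.27  0.14]
0.94 [-1.05  0.27  2.03  0.99  0.83 -0.47] 0.0 [ 0.65  0.11 -0.75] [ 0.52 -0.31  0.14]
1.0 [-1.11  0.32  1.99  1.05  0.9  -0.44] 0.0 [ 0.7   0.12 -0.71] [ 0.52 -0.34  0.15]
TCP [0.4376 0.2369 0.3123] -> [ 0.4039 -0.3655  0.2696] per row of 32 lin [-0.0021 -0.0376 -0.0027] ang [ 0.6207 -0.307  -0.5567] |rot| 2.275 q [ 0.63  0.32  1.85 -0.83  1.25  0.54] w 0.0641 t 12.38
```

carry_out(linear=[[-0.0021,-0.0376,0.01],[-0.0021,-0.0376,0.01],[-0.0021,-0.0376,0.01],[-0.0021,-0.0376,0.01],[-0.0021,-0.0376,0.01],[-0.0021,-0.0376,0.01],[-0.0021,-0.0376,0.01],[-0.0021,-0.0376,0.01]], angular=[[0.62,-0.307,-0.557],[0.62,-0.307,-0.557],[0.62,-0.307,-0.557],[0.62,-0.307,-0.557],[0.62,-0.307,-0.557],[0.62,-0.307,-0.557],[0.62,-0.307,-0.557],[0.62,-0.307,-0.557]], hand=[0.82,0.82,0.82,0.82,0.82,0.82,0.82,0.82])

```text
clock: 13.05
position: [0.4287, 0.0854, 0.3501]
ee_rot: [0.26, 0.685, 0.679, -0.049]
contact_force: [0.4, 0.2, 0.6]
width: 0.0701
gripper_force: 0.0
```

carry_out(linear=[[-0.0021,-0.0376,-0.0027],[-0.0021,-0.0376,-0.0027],[-0.0021,-0.0376,-0.0027],[-0.0021,-0.0376,-0.0027],[-0.0021,-0.0376,-0.0027],[-0.0021,-0.0376,-0.0027],[-0.0021,-0.0376,-0.0027],[-0.0021,-0.0376,-0.0027]], angular=[[0.62,-0.307,-0.557],[0.62,-0.307,-0.557],[0.62,-0.307,-0.557],[0.62,-0.307,-0.557],[0.62,-0.307,-0.557],[0.62,-0.307,-0.557],[0.62,-0.307,-0.557],[0.62,-0.307,-0.557]], hand=[0.82,0.82,0.82,0.82,0.82,0.82,0.82,0.82])

```text
clock: 13.72
position: [0.4202, -0.0648, 0.3391]
ee_rot: [0.173, 0.833, 0.515, 0.107]
contact_force: [0.3, 0.2, -0.1]
width: 0.0699
gripper_force: 0.0
```

carry_out(linear=[[-0.0021,-0.0376,-0.0027],[-0.0021,-0.0376,-0.0027],[-0.0021,-0.0376,-0.0027],[-0.0021,-0.0376,-0.0027],[-0.0021,-0.0376,-0.0027],[-0.0021,-0.0376,-0.0027],[-0.0021,-0.0376,-0.0027],[-0.0021,-0.0376,-0.0027]], angular=[[0.62,-0.307,-0.557],[0.62,-0.307,-0.557],[0.62,-0.307,-0.557],[0.62,-0.307,-0.557],[0.62,-0.307,-0.557],[0.62,-0.307,-0.557],[0.62,-0.307,-0.557],[0.62,-0.307,-0.557]], hand=[0.82,0.82,0.82,0.82,0.82,0.82,0.82,0.82])

```text
clock: 14.38
position: [0.4119, -0.2152, 0.3284]
ee_rot: [0.071, 0.914, 0.31, 0.254]
contact_force: [0.2, 0.3, -0.1]
width: 0.07
gripper_force: 0.0
```

carry_out(linear=[[-0.0021,-0.0376,-0.0027],[-0.0021,-0.0376,-0.0027],[-0.0021,-0.0376,-0.0027],[-0.0021,-0.0376,-0.0027],[-0.0021,-0.0376,-0.0027],[-0.0021,-0.0376,-0.0027],[-0.0021,-0.0376,-0.0027],[-0.0021,-0.0376,-0.0027]], angular=[[0.62,-0.307,-0.557],[0.62,-0.307,-0.557],[0.62,-0.307,-0.557],[0.62,-0.307,-0.557],[0.62,-0.307,-0.557],[0.62,-0.307,-0.557],[0.62,-0.307,-0.557],[0.62,-0.307,-0.557]], hand=[0.82,0.82,0.82,0.82,0.82,0.82,0.82,0.82])

```text
clock: 15.05
position: [0.4037, -0.3656, 0.3173]
ee_rot: [-0.036, 0.921, 0.079, 0.38]
contact_force: [0.3, 0.5, 0.0]
width: 0.0701
gripper_force: 0.0
```

```bash
python3 - <<'E'
from h import *
plan([.5118,-.3464,.028],ori(.175,.785,-np.pi/2),8)
a=cv2.imread("pics/top1.png");b=manip.get_image("top")[:,:,::-1]
a2=cv2.imread("pics/scene1.png");b2=manip.get_image("scene")[:,:,::-1]
# has B's foot/body moved in the scene view? brown mask centroid there
for im in(a2,b2):
    im=im.astype(int);m=((im[:,:,2]<150)&(im[:,:,2]-im[:,:,0]>25)&(im[:,:,1]<85))[272:320,135:172];ys,xs=np.nonzero(m);print(m.sum(),xs.mean()+135,ys.mean()+272)
E
```

```text
TCP [ 0.4037 -0.3656  0.3173] -> [ 0.4039 -0.3655  0.1376] per row of 8 lin [ 0.0001  0.     -0.0449] ang [-0.0074 -0.0047  0.0015] |rot| 0.006 q [-1.11  0.26  1.93  0.97  0.96 -0.3 ] w 0.0701 t 15.05
553 152.23508137432188 297.0596745027125
727 150.22971114167814 294.4112792297111
```

carry_out(linear=[[0,0,-0.0449],[0,0,-0.0449],[0,0,-0.0449],[0,0,-0.0449],[0,0,-0.0449],[0,0,-0.0449],[0,0,-0.0449],[0,0,-0.0449]], angular=[[-0.007,-0.005,0],[-0.007,-0.005,0],[-0.007,-0.005,0],[-0.007,-0.005,0],[-0.007,-0.005,0],[-0.007,-0.005,0],[-0.007,-0.005,0],[-0.007,-0.005,0]], hand=[0.82,0.82,0.82,0.82,0.82,0.82,0.82,0.82])

```text
clock: 15.82
position: [0.404, -0.3634, 0.1379]
ee_rot: [-0.032, 0.92, 0.083, 0.38]
contact_force: [-0.1, -0.6, -0.5]
width: 0.0698
gripper_force: 0.0
```

carry_out(linear=[[0,0,0],[0,0,0],[0,0,0],[0,0,0],[0,0,0],[0,0,0.02],[0,0,0.04],[0,0,0.06]], angular=[[0,0,0],[0,0,0],[0,0,0],[0,0,0],[0,0,0],[0,0,0],[0,0,0],[0,0,0]], hand=[0.82,0.4,0.4,0.4,0.4,0.4,0.4,0.4])

```text
clock: 16.48
position: [0.4036, -0.3643, 0.199]
ee_rot: [-0.033, 0.921, 0.082, 0.38]
contact_force: [0.5, -0.5, -0.7]
width: 0.0489
gripper_force: 51.6
```

carry_out(linear=[[0,0,0.06],[0,0,0.06],[0,0,0.06],[0,0,0.06],[0,0,0.03],[0,0,0]], angular=[[0,0,0],[0,0,0],[0,0,0],[0,0,0],[0,0,0],[0,0,0]], hand=[0.4,0.4,0.4,0.4,0.4,0.4])

```text
clock: 16.98
position: [0.4045, -0.3652, 0.3397]
ee_rot: [-0.027, 0.919, 0.085, 0.383]
contact_force: [0.1, -0.6, -1.2]
width: 0.0489
gripper_force: 51.7
```

```bash
python3 - <<'E'
from fk import *
s,p,R=cur();q=s["qpos"]
Rt=ori(-1.1,.785,np.pi/2);g=np.array([.508,.19,.22]);tp=g-.155*Rt.as_matrix()[:,2]
v=(Rt*R.inv()).as_rotvec()
for t in np.linspace(0,1,9):
    Ri=Ro.from_rotvec(v*t)*R;pi=p+t*(tp-p);q,e=ik(pi,Ri,q);print(round(t,2),q.round(2),round(e,4),(pi+.155*Ri.as_matrix()[:,2]).round(2))
plan(g,Rt,32)
E
```

```text
0.0 [-1.11  0.23  1.9   0.95  0.99 -0.27] 0.0 [ 0.51 -0.35  0.23]
0.12 [-0.96  0.14  1.98  0.8   0.86 -0.31] 0.0 [ 0.51 -0.27  0.22]
0.25 [-0.76  0.06  2.03  0.58  0.73 -0.22] 0.0 [ 0.5 -0.2  0.2]
0.38 [-0.5   0.02  2.06  0.24  0.64  0.02] 0.0 [ 0.49 -0.13  0.2 ]
0.5 [-0.2   0.03  2.05 -0.17  0.67  0.37] 0.0 [ 0.49 -0.07  0.19]
0.62 [ 0.08  0.08  2.01 -0.47  0.8   0.6 ] 0.0 [ 0.49 -0.    0.19]
0.75 [ 0.33  0.16  1.93 -0.63  0.99  0.67] 0.0 [0.49 0.06 0.2 ]
0.88 [ 0.52  0.26  1.83 -0.72  1.18  0.63] 0.0 [0.5  0.12 0.21]
1.0 [ 0.68  0.37  1.71 -0.79  1.35  0.51] 0.0 [0.51 0.19 0.22]
TCP [ 0.4045 -0.3652  0.3397] -> [0.4583 0.2876 0.3296] per row of 32 lin [ 0.0034  0.0408 -0.0006] ang [-0.6169  0.3126  0.5508] |rot| 2.263 q [-1.11  0.23  1.9   0.95  0.98 -0.27] w 0.0489 t 16.98
```

carry_out(linear=[[0.0034,0.0408,0.01],[0.0034,0.0408,0.01],[0.0034,0.0408,0.01],[0.0034,0.0408,0.01],[0.0034,0.0408,0.01],[0.0034,0.0408,0.01],[0.0034,0.0408,0.01],[0.0034,0.0408,0.01]], angular=[[-0.617,0.313,0.551],[-0.617,0.313,0.551],[-0.617,0.313,0.551],[-0.617,0.313,0.551],[-0.617,0.313,0.551],[-0.617,0.313,0.551],[-0.617,0.313,0.551],[-0.617,0.313,0.551]], hand=[0.4,0.4,0.4,0.4,0.4,0.4,0.4,0.4])

```text
clock: 17.65
position: [0.4169, -0.2002, 0.3734]
ee_rot: [0.074, 0.913, 0.312, 0.252]
contact_force: [1.0, -0.1, -1.3]
width: 0.0482
gripper_force: 51.7
```

carry_out(linear=[[0.0034,0.0408,0],[0.0034,0.0408,0],[0.0034,0.0408,0],[0.0034,0.0408,0],[0.0034,0.0408,0],[0.0034,0.0408,0],[0.0034,0.0408,0],[0.0034,0.0408,0]], angular=[[-0.617,0.313,0.551],[-0.617,0.313,0.551],[-0.617,0.313,0.551],[-0.617,0.313,0.551],[-0.617,0.313,0.551],[-0.617,0.313,0.551],[-0.617,0.313,0.551],[-0.617,0.313,0.551]], hand=[0.4,0.4,0.4,0.4,0.4,0.4,0.4,0.4])

```text
clock: 18.32
position: [0.4302, -0.0374, 0.3733]
ee_rot: [0.175, 0.833, 0.515, 0.104]
contact_force: [0.8, 0.8, -2.1]
width: 0.0486
gripper_force: 51.7
```

carry_out(linear=[[0.0034,0.0408,0],[0.0034,0.0408,0],[0.0034,0.0408,0],[0.0034,0.0408,0],[0.0034,0.0408,0],[0.0034,0.0408,0],[0.0034,0.0408,0],[0.0034,0.0408,0]], angular=[[-0.617,0.313,0.551],[-0.617,0.313,0.551],[-0.617,0.313,0.551],[-0.617,0.313,0.551],[-0.617,0.313,0.551],[-0.617,0.313,0.551],[-0.617,0.313,0.551],[-0.617,0.313,0.551]], hand=[0.4,0.4,0.4,0.4,0.4,0.4,0.4,0.4])

```text
clock: 18.98
position: [0.444, 0.1256, 0.3733]
ee_rot: [0.261, 0.686, 0.678, -0.053]
contact_force: [0.3, -0.3, -1.5]
width: 0.0485
gripper_force: 51.7
```

carry_out(linear=[[0.0034,0.0408,0],[0.0034,0.0408,0],[0.0034,0.0408,0],[0.0034,0.0408,0],[0.0034,0.0408,0],[0.0034,0.0408,0],[0.0034,0.0408,0],[0.0034,0.0408,0]], angular=[[-0.617,0.313,0.551],[-0.617,0.313,0.551],[-0.617,0.313,0.551],[-0.617,0.313,0.551],[-0.617,0.313,0.551],[-0.617,0.313,0.551],[-0.617,0.313,0.551],[-0.617,0.313,0.551]], hand=[0.4,0.4,0.4,0.4,0.4,0.4,0.4,0.4])

```text
clock: 19.65
position: [0.4579, 0.2887, 0.3731]
ee_rot: [0.326, 0.484, 0.786, -0.205]
contact_force: [0.2, 0.4, -1.1]
width: 0.0486
gripper_force: 51.8
```

```bash
python3 - <<'E'
from h import *
plan([.508,.19,.074],ori(-1.1,.785,np.pi/2),8)
E
```

```text
TCP [0.4579 0.2887 0.3731] -> [0.4583 0.2876 0.1836] per row of 8 lin [ 0.0001 -0.0003 -0.0474] ang [ 0.011  -0.0056  0.0103] |rot| 0.01 q [ 0.68  0.33  1.65 -0.77  1.43  0.44] w 0.0486 t 19.65
```

carry_out(linear=[[0,0,-0.0474],[0,0,-0.0474],[0,0,-0.0474],[0,0,-0.0474],[0,0,-0.0474],[0,0,-0.0474],[0,-0.002,-0.0474],[0,0,-0.0474]], angular=[[0.011,-0.006,0.01],[0.011,-0.006,0.01],[0.011,-0.006,0.01],[0.011,-0.006,0.01],[0.011,-0.006,0.01],[0.011,-0.006,0.01],[0.011,-0.006,0.01],[0.011,-0.006,0.01]], hand=[0.4,0.4,0.4,0.4,0.4,0.4,0.4,0.4])

```text
clock: 20.32
position: [0.4577, 0.2863, 0.1828]
ee_rot: [0.326, 0.485, 0.787, -0.199]
contact_force: [-0.1, 0.0, -1.0]
width: 0.0487
gripper_force: 51.8
```

carry_out(linear=[[0,0,-0.004],[0,0,-0.004],[0,0,-0.004],[0,0,0]], angular=[[0,0,0],[0,0,0],[0,0,0],[0,0,0]], hand=[0.4,0.4,0.4,0.4])

```text
clock: 20.65
position: [0.4588, 0.287, 0.1796]
ee_rot: [0.327, 0.485, 0.786, -0.197]
contact_force: [0.6, 0.3, -1.9]
width: 0.0491
gripper_force: 51.8
```

carry_out(linear=[[0,0,-0.004],[0,0,-0.004],[0,0,0]], angular=[[0,0,0],[0,0,0],[0,0,0]], hand=[0.4,0.4,0.4])

```text
clock: 20.9
position: [0.4586, 0.2869, 0.1753]
ee_rot: [0.327, 0.485, 0.786, -0.197]
contact_force: [-0.4, 1.0, -1.1]
width: 0.0489
gripper_force: 51.8
```

carry_out(linear=[[0,0,-0.003],[0,0,-0.003],[0,0,0]], angular=[[0,0,0],[0,0,0],[0,0,0]], hand=[0.4,0.4,0.4])

```text
clock: 21.15
position: [0.4587, 0.2871, 0.1739]
ee_rot: [0.329, 0.485, 0.786, -0.198]
contact_force: [-3.6, 3.7, 9.4]
width: 0.0488
gripper_force: 52.6
```

Contact. I'll release, back off, look, and then plan the pendulum approach.

carry_out(linear=[[0,0,0.001],[0,0,0],[0,0,0],[-0.005,0.01,0.011],[-0.01,0.019,0.021],[-0.015,0.03,0.033],[-0.015,0.03,0.033],[-0.015,0.03,0.033]], angular=[[0,0,0],[0,0,0],[0,0,0],[0,0,0],[0,0,0],[0,0,0],[0,0,0],[0,0,0]], hand=[0.75,0.75,0.75,0.75,0.75,0.75,0.75,0.75])

```text
clock: 21.82
position: [0.4281, 0.347, 0.2386]
ee_rot: [0.327, 0.485, 0.786, -0.198]
contact_force: [0.0, 0.3, 0.0]
width: 0.064
gripper_force: 0.0
```

carry_out(linear=[[0,0,0.05],[0,0,0.05],[0,0,0.05],[0,0,0.05],[0,0,0.05],[0,0,0]], angular=[[0,0,0],[0,0,0],[0,0,0],[0,0,0],[0,0,0],[0,0,0]], hand=[0.5,0.5,0.5,0.5,0.5,0.5])

```text
clock: 22.32
position: [0.4291, 0.3469, 0.3683]
ee_rot: [0.329, 0.486, 0.786, -0.194]
contact_force: [1.1, 0.2, 0.4]
width: 0.0428
gripper_force: 0.0
```

```bash
python3 - <<'E'
from fk import *
s,p,R=cur();q=s["qpos"]
Rt=Ro.from_matrix(np.c_[np.cross([np.cos(-.036),np.sin(-.036),0],[0,0,-1]),[np.cos(-.036),np.sin(-.036),0],[0,0,-1]])
g=np.array([.6785,-.063,.25]);tp=g-.155*Rt.as_matrix()[:,2]
v=(Rt*R.inv()).as_rotvec()
for t in np.linspace(0,1,7):
    Ri=Ro.from_rotvec(v*t)*R;pi=p+t*(tp-p);q,e=ik(pi,Ri,q);print(round(t,2),q.round(2),round(e,4),(pi+.173*Ri.as_matrix()[:,2]).round(2))
plan(g,Rt,16)
s=manip.get_image("scene")[:,:,::-1];t=manip.get_image("top")[:,:,::-1]
r=lambda i,x,y,w,h,k:cv2.resize(i[y:y+h,x:x+w],None,fx=k,fy=k,interpolation=cv2.INTER_CUBIC)
a=cv2.hconcat([r(s,240,130,130,100,3),r(t,130,190,130,100,3)])
cv2.imwrite("pics/placedB.png",a)
E
```

```text
0.0 [ 0.79  0.37  1.61 -0.74  1.49  0.52] 0.0 [0.49 0.24 0.25]
0.17 [ 0.62  0.32  1.63 -0.66  1.38  0.43] 0.0 [0.52 0.18 0.24]
0.33 [ 0.44  0.29  1.62 -0.55  1.3   0.32] 0.0 [0.55 0.13 0.23]
0.5 [ 0.26  0.29  1.57 -0.41  1.27  0.18] 0.0 [0.58 0.08 0.23]
0.67 [ 0.09  0.31  1.5  -0.27  1.28  0.04] 0.0 [0.61 0.03 0.23]
0.83 [-0.06  0.36  1.39 -0.13  1.34 -0.08] 0.0 [ 0.64 -0.02  0.23]
1.0 [-0.19  0.44  1.25 -0.    1.45 -0.16] 0.0 [ 0.68 -0.06  0.23]
TCP [0.4291 0.3469 0.3683] -> [ 0.6785 -0.063   0.405 ] per row of 16 lin [ 0.0312 -0.0512  0.0046] ang [ 0.6017  0.1434 -0.3688] |rot| 0.922 q [ 0.79  0.37  1.61 -0.74  1.49  0.52] w 0.0428 t 22.32
```

View pics/placedB.png

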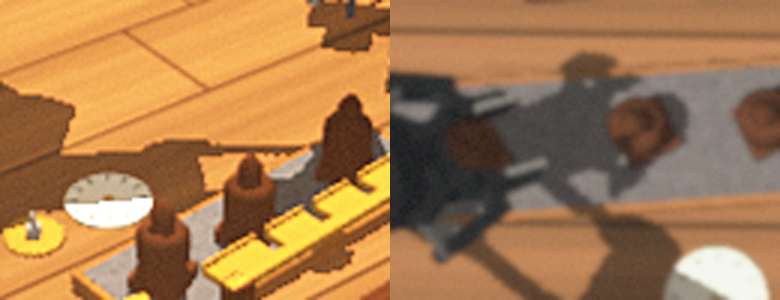

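All three finials stand on the felt, at (163,250), (248,200) and (348,140) in the crop. Next are the pendulums, beginning with the one nearest the rail.

carry_out(linear=[[0.0312,-0.0512,0.015],[0.0312,-0.0512,0.015],[0.0312,-0.0512,0.015],[0.0312,-0.0512,0.015],[0.0312,-0.0512,0],[0.0312,-0.0512,0],[0.0312,-0.0512,0],[0.0312,-0.0512,0]], angular=[[0.602,0.143,-0.369],[0.602,0.143,-0.369],[0.602,0.143,-0.369],[0.602,0.143,-0.369],[0.602,0.143,-0.369],[0.602,0.143,-0.369],[0.602,0.143,-0.369],[0.602,0.143,-0.369]], hand=[0.5,0.5,0.5,0.5,0.5,0.5,0.5,0.5], force=60)

```text
clock: 23.08
position: [0.5535, 0.1403, 0.3913]
ee_rot: [0.165, 0.618, 0.761, -0.103]
contact_force: [0.2, 0.6, -0.3]
width: 0.0428
gripper_force: 0.0
```

carry_out(linear=[[0.0312,-0.0512,0],[0.0312,-0.0512,0],[0.0312,-0.0512,0],[0.0312,-0.0512,0],[0.0312,-0.0512,0],[0.0312,-0.0512,0],[0.0312,-0.0512,0],[0.0312,-0.0512,0]], angular=[[0.602,0.143,-0.369],[0.602,0.143,-0.369],[0.602,0.143,-0.369],[0.602,0.143,-0.369],[0.602,0.143,-0.369],[0.602,0.143,-0.369],[0.602,0.143,-0.369],[0.602,0.143,-0.369]], hand=[0.5,0.5,0.5,0.5,0.5,0.5,0.5,0.5])

```text
clock: 23.75
position: [0.6785, -0.0645, 0.3909]
ee_rot: [-0.005, 0.718, 0.696, -0.002]
contact_force: [-0.0, -0.8, -0.7]
width: 0.0429
gripper_force: 0.0
```

```bash
cat >> h.py <<'E'
def down(ya):
    y=np.array([np.cos(ya),np.sin(ya),0]);z=np.array([0,0,-1.]);return Ro.from_matrix(np.c_[np.cross(y,z),y,z])
E
python3 - <<'E'
from h import *
plan([.678,-.0635,.1685],down(-.036),8)
E
```

```text
TCP [ 0.6785 -0.0645  0.3909] -> [ 0.678  -0.0635  0.3235] per row of 8 lin [-0.0001  0.0003 -0.0168] ang [-0.0055 -0.0158 -0.0063] |rot| 0.011 q [-0.2   0.45  1.27  0.    1.43 -0.17] w 0.0429 t 23.75
```

carry_out(linear=[[0,0.0003,-0.0168],[0,0.0003,-0.0168],[0,0.0003,-0.0168],[0,0.0003,-0.0168],[0,0.0003,-0.0168],[0,0.0003,-0.0168],[0,0,-0.0168],[0,0,-0.0168]], angular=[[-0.005,-0.016,-0.006],[-0.005,-0.016,-0.006],[-0.005,-0.016,-0.006],[-0.005,-0.016,-0.006],[-0.005,-0.016,-0.006],[-0.005,-0.016,-0.006],[-0.005,-0.016,-0.006],[-0.005,-0.016,-0.006]], hand=[0.5,0.5,0.5,0.5,0.5,0.5,0.5,0.5])

```text
clock: 24.42
position: [0.6779, -0.0616, 0.3251]
ee_rot: [0.003, 0.719, 0.695, 0.0]
contact_force: [-0.6, -0.2, -0.3]
width: 0.0427
gripper_force: 0.0
```

carry_out(linear=[[0,0,0],[0,0,0],[0,0,0],[0,0,0],[0,0,0],[0,0,0],[0,0,0],[0,0,0]], angular=[[0,0,0],[0,0,0],[0,0,0],[0,0,0],[0,0,0],[0,0,0],[0,0,0],[0,0,0]], hand=[0.5,0,0,0,0,0,0,0])

```text
clock: 25.08
position: [0.6784, -0.0625, 0.3265]
ee_rot: [0.003, 0.719, 0.695, 0.001]
contact_force: [0.7, 0.0, 3.3]
width: 0.009
gripper_force: 59.7
```

carry_out(linear=[[0,0,0.02],[0,0,0.02],[0,0,0.02],[0,0,0.025],[0,0,0.025],[0,0,0.025],[0,0,0.025],[0,0,0]], angular=[[0,0,0],[0,0,0],[0,0,0],[0,0,0],[0,0,0],[0,0,0],[0,0,0],[0,0,0]], hand=[0,0,0,0,0,0,0,0])

```text
clock: 25.75
position: [0.6787, -0.0624, 0.4097]
ee_rot: [0.005, 0.719, 0.695, 0.002]
contact_force: [0.2, -0.6, -1.4]
width: 0.0088
gripper_force: 59.2
```

```bash
python3 - <<'E'
from h import *
s,p,R=cur();print(p,s["contact_force"])
D=np.array([.6555,.2365]);th=.094;ex=np.array([np.cos(th),np.sin(th)])
plan([*(D-.055*ex),.250],down(th),16)
s=manip.get_image("scene")[:,:,::-1];t=manip.get_image("top")[:,:,::-1]
r=lambda i,x,y,w,h,k:cv2.resize(i[y:y+h,x:x+w],None,fx=k,fy=k,interpolation=cv2.INTER_CUBIC)
cv2.imwrite("pics/lift.png",cv2.hconcat([r(s,200,160,130,150,3),r(t,270,110,130,150,3)]))
E
```

```text
[ 0.67871001 -0.06244078  0.40968633] [ 0.18799814 -0.57346519 -1.44890649]
TCP [ 0.6787 -0.0624  0.4097] -> [0.6007 0.2313 0.405 ] per row of 16 lin [-0.0097  0.0367 -0.0006] ang [0.003  0.0083 0.1001] |rot| 0.129 q [-0.19  0.43  1.25 -0.    1.45 -0.16] w 0.0088 t 25.75
```

View pics/lift.png

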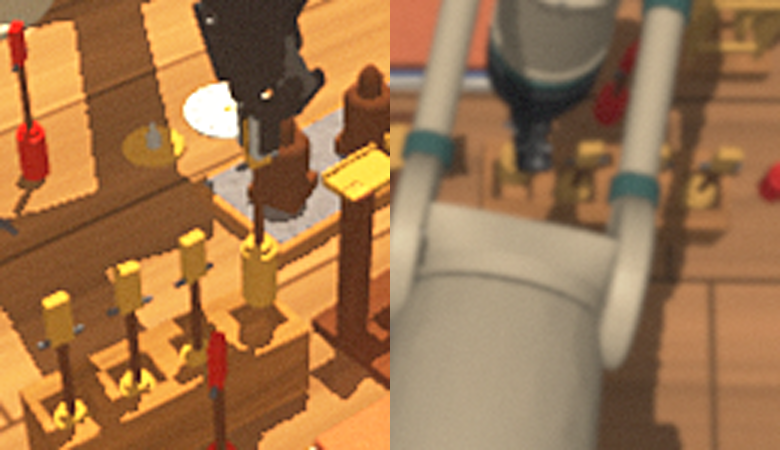

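The first pendulum is lifted clear of the block, with its bob at (260,270) in the crop. I'll pull it back in x first, then move along y in front of the rail.

carry_out(linear=[[-0.039,0,0],[-0.039,0,0],[-0.039,0,0],[-0.039,0,0],[0,0.049,0],[0,0.049,0],[0,0.049,0],[0,0.049,0]], angular=[[0,0,0],[0,0,0],[0,0,0],[0,0,0],[0,0.01,0.134],[0,0.01,0.134],[0,0.01,0.134],[0,0.01,0.134]], hand=[0,0,0,0,0,0,0,0])

```text
clock: 26.52
position: [0.5996, 0.0364, 0.4048]
ee_rot: [0.001, 0.704, 0.71, -0.001]
contact_force: [0.3, -0.9, -0.8]
width: 0.0087
gripper_force: 59.3
```

carry_out(linear=[[0,0.049,0],[0,0.049,0],[0,0.049,0],[0,0.049,0],[0,0.049,0],[0,0.049,0],[0,0.049,0],[0,0.049,0]], angular=[[0,0.01,0.134],[0,0.01,0.134],[0,0.01,0.134],[0,0.01,0.134],[0,0.01,0.134],[0,0.01,0.134],[0,0.01,0.134],[0,0.01,0.134]], hand=[0,0,0,0,0,0,0,0])

```text
clock: 27.18
position: [0.5998, 0.2328, 0.4045]
ee_rot: [-0.001, 0.673, 0.74, -0.004]
contact_force: [-0.1, -0.2, -1.3]
width: 0.0083
gripper_force: 59.3
```

carry_out(linear=[[0,0,-0.02],[0,0,-0.02],[0,0,-0.02],[0,0,-0.02],[0,0,0],[0,0,0]], angular=[[0,0,0],[0,0,0],[0,0,0],[0,0,0],[0,0,0],[0,0,0]], hand=[0,0,0,0,0,0])

```text
clock: 27.68
position: [0.6001, 0.2306, 0.3644]
ee_rot: [-0.001, 0.673, 0.739, -0.004]
contact_force: [-0.3, 0.3, -1.0]
width: 0.0088
gripper_force: 59.2
```

```bash
python3 - <<'E'
from h import *
D=np.array([.6555,.2365]);th=.094;ex=np.array([np.cos(th),np.sin(th)])
plan([*(D-.055*ex),.363-.155],down(th),1)
plan([*D,.363-.155],down(th),6)
s=manip.get_image("scene")[:,:,::-1]
cv2.imwrite("pics/s5.png",s)
i=s[110:260,300:430];cv2.imwrite("pics/front.png",cv2.resize(i,None,fx=4,fy=4,interpolation=cv2.INTER_CUBIC))
E
```

```text
TCP [0.6001 0.2306 0.3644] -> [0.6007 0.2313 0.363 ] per row of 1 lin [ 0.0013  0.0015 -0.0028] ang [ 0.053  -0.0963  0.0118] |rot| 0.009 q [ 0.26  0.4   1.41 -0.    1.33  0.17] w 0.0088 t 27.68
TCP [0.6001 0.2306 0.3644] -> [0.6555 0.2365 0.363 ] per row of 6 lin [ 0.0185  0.002  -0.0005] ang [ 0.0088 -0.0161  0.002 ] |rot| 0.009 q [ 0.26  0.4   1.41 -0.    1.33  0.17] w 0.0088 t 27.68
```

View pics/front.png

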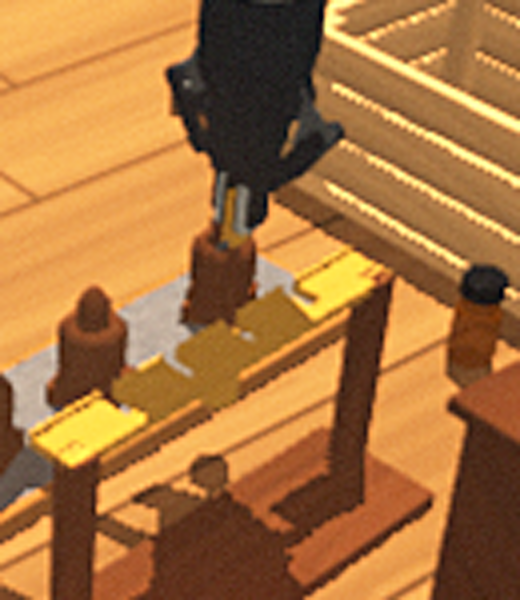

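The held pendulum hangs in front of the rail, with its head at crop (233,218) and the finials behind it. I'll compare that pixel with the position I expect.

```bash
python3 - <<'E'
from h import *
s,p,R=cur();P0=p-[0,0,.184]
for dz in(0,.01,.02,.0375,-.05):print(dz,proj("scene",P0+[0,0,dz]).round(1), end=" ")
im=cv2.imread("pics/s5.png")[155:176,348:372].astype(int)
m=(im[:,:,2]-im[:,:,0]>60)&(im[:,:,1]>im[:,:,2]*.68)
print();[print(155+i,(348+np.flatnonzero(r)).tolist()) for i,r in enumerate(m)]
E
```

```text
0 [[358.9 169.4]] 0.01 [[359.2 166.1]] 0.02 [[359.6 162.9]] 0.0375 [[360.2 157. ]] -0.05 [[357.2 185. ]] 
155 [348, 349, 350, 351, 352]
156 [348, 349, 350, 351]
157 [348, 349, 350, 351]
158 [348, 350]
159 [348, 356]
160 [350, 351]
161 [349, 350, 351]
162 [348, 349, 350, 351, 353, 357, 358, 368, 369]
163 [348, 350, 351, 352, 353, 358, 368, 369, 370, 371]
164 [348, 350, 353, 368, 369, 370, 371]
165 [349, 350, 351, 367, 368, 369, 370, 371]
166 [348, 350, 364, 366, 367, 368, 369, 370, 371]
167 [348, 349, 365, 366, 367, 368, 369, 370, 371]
168 [359, 361, 364, 365, 366, 367, 368, 369, 370, 371]
169 [358, 360, 364, 365, 367, 368, 369, 370]
170 [357, 358, 359, 365, 366]
171 [365]
172 [369, 370, 371]
173 [364, 368, 369, 370, 371]
174 [365, 366, 367, 368, 369, 370, 371]
175 [367, 368, 369, 370, 371]
```

The prediction of (358.9,169.4) matches the seen head bottom near (359,170). Inserting now.

carry_out(linear=[[0.0185,0.002,0],[0.0185,0.002,0],[0.0185,0.002,0],[0.0185,0.002,0],[0.0185,0.002,0],[0.0185,0.002,0],[0,0,0],[0,0,0]], angular=[[0.009,-0.016,0],[0.009,-0.016,0],[0.009,-0.016,0],[0.009,-0.016,0],[0.009,-0.016,0],[0.009,-0.016,0],[0,0,0],[0,0,0]], hand=[0,0,0,0,0,0,0,0])

```text
clock: 28.4
position: [0.6563, 0.2376, 0.3651]
ee_rot: [0.0, 0.673, 0.74, 0.001]
contact_force: [-0.0, -0.7, -1.2]
width: 0.009
gripper_force: 59.3
```

```bash
python3 - <<'E'
from h import *
D=np.array([.6555,.2365])
plan([*D,.3515-.155],down(.094),4);print(cur()[0]["contact_force"],cur()[0]["moment"])
E
```

```text
TCP [0.6563 0.2376 0.3651] -> [0.6555 0.2365 0.3515] per row of 4 lin [-0.0004 -0.0006 -0.0068] ang [-0.0025  0.0051 -0.0007] |rot| 0.002 q [0.25 0.48 1.28 0.   1.38 0.15] w 0.009 t 28.4
[-0.03077823 -0.65610931 -1.1551918 ] [-0.00781885 -0.01639747  0.03406583]
```

carry_out(linear=[[0,-0.001,-0.006],[0,-0.001,-0.006],[0,0,-0.006],[0,0,-0.004],[0,0,0]], angular=[[0,0,0],[0,0,0],[0,0,0],[0,0,0],[0,0,0]], hand=[0,0,0,0,0])

```text
clock: 28.82
position: [0.6552, 0.2366, 0.354]
ee_rot: [0.0, 0.673, 0.74, 0.001]
contact_force: [0.0, -0.3, -1.5]
width: 0.0087
gripper_force: 59.3
```

carry_out(linear=[[0,0,-0.003],[0,0,0]], angular=[[0,0,0],[0,0,0]], hand=[0,0])

```text
clock: 28.98
position: [0.6555, 0.2366, 0.353]
ee_rot: [0.001, 0.673, 0.74, 0.001]
contact_force: [-0.3, 0.7, -2.2]
width: 0.0089
gripper_force: 59.3
```

carry_out(linear=[[0,0,-0.003],[0,0,0],[0,0,0]], angular=[[0,0,0],[0,0,0],[0,0,0]], hand=[0,0,0])

```text
clock: 29.23
position: [0.6557, 0.2366, 0.3516]
ee_rot: [0.001, 0.673, 0.74, 0.001]
contact_force: [-0.8, 0.7, -0.6]
width: 0.0092
gripper_force: 59.3
```

carry_out(linear=[[0,0,-0.003],[0,0,0],[0,0,0]], angular=[[0,0,0],[0,0,0],[0,0,0]], hand=[0,0,0])

```text
clock: 29.48
position: [0.6556, 0.2366, 0.3514]
ee_rot: [0.001, 0.673, 0.74, 0.002]
contact_force: [-2.6, -0.1, 4.7]
width: 0.0088
gripper_force: 60.1
```

Seated: contact came at the predicted height. I'll release and rise.

carry_out(linear=[[0,0,0.001],[0,0,0],[0,0,0],[0,0,0],[0,0,0.02],[0,0,0.04],[0,0,0.06],[0,0,0.02]], angular=[[0,0,0],[0,0,0],[0,0,0],[0,0,0],[0,0,0],[0,0,0],[0,0,0],[0,0,0]], hand=[0.3,0.3,0.4,0.4,0.4,0.4,0.4,0.4])

```text
clock: 30.15
position: [0.6563, 0.2368, 0.4255]
ee_rot: [0.003, 0.673, 0.74, 0.004]
contact_force: [0.1, 0.2, 0.6]
width: 0.0343
gripper_force: 0.0
```

```bash
python3 - <<'E'
from h import *
s=manip.get_image("scene")[:,:,::-1];cv2.imwrite("pics/s6.png",s)
X=np.array([.6555,.2365,.1675])
for dz in(.0375,0,-.04,-.0825,-.1325):print(dz,proj("scene",X+[0,0,dz]).round(1))
im=s.astype(int)
def prof(zs,im):
    for dz in zs:
        u,v=proj("scene",X+[0,0,dz])[0];r=im[int(round(v)),int(u)-14:int(u)+15];print(dz,round(u,1),int(u)-14,[tuple(x) for x in r[::2].tolist()])
prof((.025,),im)
m=((im[:,:,2]-im[:,:,0]>70)&(im[:,:,1]>.6*im[:,:,2])).astype(np.uint8)
plan([.6727,-.118,.25],down(-.036),24)
plan([.6757,-.1185,.1715],down(-.036),24)
E
```

```text
0.0375 [[376.6 170.4]]
0 [[374.9 182.7]]
-0.04 [[373.2 195.3]]
-0.0825 [[371.5 208.1]]
-0.1325 [[369.6 222.5]]
0.025 376.0 361 [(26, 42, 87), (26, 45, 78), (178, 190, 199), (132, 183, 238), (80, 186, 254), (89, 184, 250), (66, 143, 224), (39, 105, 153), (39, 110, 162), (37, 102, 153), (59, 179, 245), (51, 174, 238), (71, 227, 255), (84, 233, 255), (79, 233, 255)]
TCP [0.6564 0.2368 0.4265] -> [ 0.6727 -0.118   0.405 ] per row of 24 lin [ 0.0014 -0.0296 -0.0018] ang [-0.0013  0.0063 -0.068 ] |rot| 0.131 q [0.25 0.45 1.18 0.   1.5  0.15] w 0.0342 t 30.2
TCP [0.6564 0.2368 0.4265] -> [ 0.6757 -0.1185  0.3265] per row of 24 lin [ 0.0016 -0.0296 -0.0083] ang [-0.0013  0.0063 -0.068 ] |rot| 0.131 q [0.25 0.45 1.18 0.   1.5  0.15] w 0.0342 t 30.2
```

```bash
python3 - <<'E'
import cv2,numpy as np
a,b=[cv2.imread(f"pics/{n}.png").astype(int) for n in("scene0","s6")]
d=abs(a-b).max(2)>40
for v in range(166,230,4): print(v,(np.flatnonzero(d[v,345:405])+345).tolist())
E
```

```text
166 []
170 [375, 377, 378, 379]
174 [374, 375, 376, 377, 378, 379]
178 [373, 374, 375, 376, 378, 379]
182 [375, 376, 377, 378, 379]
186 [360, 361, 362, 363, 364, 365, 366, 367, 368, 369, 370, 371, 372, 373, 374, 375, 376]
190 [360, 361, 362, 363, 364, 365, 366, 367, 368, 369, 370, 371, 372, 373, 374, 375]
194 [351, 352, 353, 354, 355, 356, 357, 362, 363, 364, 365, 366, 367, 368, 369, 370, 371, 373, 375]
198 [355, 356, 357, 358, 359, 360, 361, 362, 363, 364, 365, 373]
202 [372, 373, 374]
206 [369, 370, 372, 373, 374, 375]
210 [367, 368, 369, 370, 371, 372, 373, 374, 375, 376]
214 [367, 368, 369, 370, 371, 375, 376]
218 [367, 368, 369, 370, 371, 372, 373, 374, 375, 376]
222 [366, 367, 368, 369, 370]
226 []
```

The first pendulum hangs upright in slot D: the head shows from row 170 and the bob down to row 222, as predicted. Next is pendulum c, to slot C.

carry_out(linear=[[0.0026,-0.0474,0],[0.0026,-0.0474,0],[0.0026,-0.0474,0],[0.0026,-0.0474,0],[0.0026,-0.0474,0],[0.0026,-0.0474,0],[0.0026,-0.0474,0],[0.0026,-0.0474,0]], angular=[[-0.002,0.01,-0.109],[-0.002,0.01,-0.109],[-0.002,0.01,-0.109],[-0.002,0.01,-0.109],[-0.002,0.01,-0.109],[-0.002,0.01,-0.109],[-0.002,0.01,-0.109],[-0.002,0.01,-0.109]], hand=[0.5,0.5,0.5,0.5,0.5,0.5,0.5,0.5])

```text
clock: 30.87
position: [0.6658, 0.0459, 0.4197]
ee_rot: [-0.002, 0.698, 0.716, -0.002]
contact_force: [0.1, 0.0, -0.0]
width: 0.0429
gripper_force: 0.0
```

carry_out(linear=[[0.0026,-0.0474,-0.005],[0.0026,-0.0474,-0.005],[0.0026,-0.0474,-0.005],[0.0026,-0.0474,-0.005],[0.0026,-0.0474,-0.005],[0.0026,-0.0474,-0.005],[0.0026,-0.0474,-0.005],[0,0,0]], angular=[[-0.002,0.01,-0.109],[-0.002,0.01,-0.109],[-0.002,0.01,-0.109],[-0.002,0.01,-0.109],[-0.002,0.01,-0.109],[-0.002,0.01,-0.109],[-0.002,0.01,-0.109],[0,0,0]], hand=[0.5,0.5,0.5,0.5,0.5,0.5,0.5,0.5])

```text
clock: 31.53
position: [0.6751, -0.1233, 0.4012]
ee_rot: [-0.003, 0.721, 0.693, -0.006]
contact_force: [-0.4, -0.4, -0.2]
width: 0.0423
gripper_force: 0.0
```

```bash
python3 - <<'E'
from h import *
plan([.6757,-.1185,.1715],down(-.036),8)
E
```

```text
TCP [ 0.6751 -0.1233  0.4012] -> [ 0.6757 -0.1185  0.3265] per row of 8 lin [ 0.0002  0.0012 -0.0187] ang [ 0.0058 -0.0184  0.0073] |rot| 0.013 q [-0.28  0.45  1.24 -0.01  1.46 -0.24] w 0.0423 t 31.53
```

carry_out(linear=[[0,0.0012,-0.0187],[0,0.0012,-0.0187],[0,0.0012,-0.0187],[0,0.0012,-0.0187],[0,0.0012,-0.0187],[0,0.0012,-0.0187],[0,0.0012,-0.0187],[0,0.0012,-0.0187]], angular=[[0.006,-0.018,0.007],[0.006,-0.018,0.007],[0.006,-0.018,0.007],[0.006,-0.018,0.007],[0.006,-0.018,0.007],[0.006,-0.018,0.007],[0.006,-0.018,0.007],[0.006,-0.018,0.007]], hand=[0.5,0.5,0.5,0.5,0.5,0.5,0.5,0.5])

```text
clock: 32.2
position: [0.6751, -0.1136, 0.3273]
ee_rot: [-0.0, 0.718, 0.696, 0.002]
contact_force: [-0.0, -0.1, 0.1]
width: 0.043
gripper_force: 0.0
```

carry_out(linear=[[0,0,0]], angular=[[0,0,0]], hand=[0.5])

```text
clock: 32.28
position: [0.6746, -0.1136, 0.3257]
ee_rot: [-0.002, 0.718, 0.696, 0.001]
contact_force: [-0.5, -0.2, 0.1]
width: 0.0425
gripper_force: 0.0
```

```bash
python3 - <<'E'
from h import *
plan([.6757,-.1185,.1715],down(-.036),2)
E
```

```text
TCP [ 0.6746 -0.1136  0.3257] -> [ 0.6757 -0.1185  0.3265] per row of 2 lin [ 0.0011 -0.0049  0.0008] ang [-0.0254 -0.0127 -0.0277] |rot| 0.006 q [-0.27  0.49  1.37  0.    1.29 -0.24] w 0.0425 t 32.28
```

carry_out(linear=[[0.001,-0.005,0.001],[0.001,-0.005,0.001],[0,0,0],[0,0,0],[0,0,0],[0,0,0],[0,0,0],[0,0,0]], angular=[[-0.025,-0.013,-0.028],[-0.025,-0.013,-0.028],[0,0,0],[0,0,0],[0,0,0],[0,0,0],[0,0,0],[0,0,0]], hand=[0.5,0.5,0.5,0,0,0,0,0])

```text
clock: 32.95
position: [0.6763, -0.1191, 0.33]
ee_rot: [0.002, 0.72, 0.694, 0.001]
contact_force: [0.4, -1.1, 3.3]
width: 0.0087
gripper_force: 60.1
```

carry_out(linear=[[0,0,0],[0,0,0],[0,0,0.025],[0,0,0.025],[0,0,0.035],[0,0,0.035],[0,0,0.035],[0,0,0]], angular=[[0,0,0],[0,0,0],[0,0,0],[0,0,0],[0,0,0],[0,0,0],[0,0,0],[0,0,0]], hand=[0,0,0,0,0,0,0,0])

```text
clock: 33.62
position: [0.6767, -0.1192, 0.41]
ee_rot: [0.004, 0.72, 0.694, 0.002]
contact_force: [0.9, -0.3, -1.2]
width: 0.0086
gripper_force: 59.6
```

```bash
python3 - <<'E'
from h import *
D=np.array([.6606,.1818]);th=.094;ex=np.array([np.cos(th),np.sin(th)])
plan([*(D-.055*ex),.250],down(th),12)
E
```

```text
TCP [ 0.6767 -0.1192  0.41  ] -> [0.6058 0.1766 0.405 ] per row of 12 lin [-0.0118  0.0493 -0.0008] ang [0.0021 0.0099 0.1357] |rot| 0.131 q [-0.28  0.44  1.24  0.    1.45 -0.24] w 0.0086 t 33.62
```

carry_out(linear=[[-0.0355,0,0],[-0.0355,0,0],[-0.0355,0,0],[-0.0355,0,0],[0,0.0493,0],[0,0.0493,0],[0,0.0493,0],[0,0.0493,0]], angular=[[0,0,0],[0,0,0],[0,0,0],[0,0,0],[0.002,0.01,0.136],[0.002,0.01,0.136],[0.002,0.01,0.136],[0.002,0.01,0.136]], hand=[0,0,0,0,0,0,0,0])

```text
clock: 34.28
position: [0.6045, -0.0196, 0.405]
ee_rot: [-0.001, 0.705, 0.71, -0.001]
contact_force: [0.1, 0.3, -2.0]
width: 0.0085
gripper_force: 59.5
```

carry_out(linear=[[0,0.0493,0],[0,0.0493,0],[0,0.0493,0],[0,0.0493,0],[0,0.0493,0],[0,0.0493,0],[0,0.0493,0],[0,0.0493,0]], angular=[[0.002,0.01,0.136],[0.002,0.01,0.136],[0.002,0.01,0.136],[0.002,0.01,0.136],[0.002,0.01,0.136],[0.002,0.01,0.136],[0.002,0.01,0.136],[0.002,0.01,0.136]], hand=[0,0,0,0,0,0,0,0])

```text
clock: 34.95
position: [0.6047, 0.1779, 0.4049]
ee_rot: [-0.003, 0.673, 0.74, -0.003]
contact_force: [0.2, 0.0, -1.8]
width: 0.009
gripper_force: 59.5
```

carry_out(linear=[[0,0,-0.02],[0,0,-0.02],[0,0,-0.02],[0,0,-0.02],[0,0,0],[0,0,0]], angular=[[0,0,0],[0,0,0],[0,0,0],[0,0,0],[0,0,0],[0,0,0]], hand=[0,0,0,0,0,0])

```text
clock: 35.45
position: [0.605, 0.1757, 0.3655]
ee_rot: [-0.003, 0.674, 0.739, -0.003]
contact_force: [-0.8, -0.6, -2.0]
width: 0.0084
gripper_force: 59.5
```

```bash
python3 - <<'E'
from h import *
D=np.array([.6606,.1818]);th=.094
plan([*D,.3675-.155],down(th),6)
E
```

```text
TCP [0.605  0.1757 0.3655] -> [0.6606 0.1818 0.3675] per row of 6 lin [0.0185 0.002  0.0007] ang [-0.     -0.0169  0.0025] |rot| 0.008 q [0.17 0.38 1.44 0.   1.32 0.08] w 0.0084 t 35.45
```

carry_out(linear=[[0.0185,0.002,0.001],[0.0185,0.002,0.001],[0.0185,0.002,0.001],[0.0185,0.002,0],[0.0185,0.002,0],[0.0185,0.001,0],[0,0,0],[0,0,0]], angular=[[0,-0.017,0],[0,-0.017,0],[0,-0.017,0],[0,-0.017,0],[0,-0.017,0],[0,-0.017,0],[0,0,0],[0,0,0]], hand=[0,0,0,0,0,0,0,0])

```text
clock: 36.12
position: [0.6612, 0.1822, 0.3679]
ee_rot: [0.001, 0.673, 0.74, 0.001]
contact_force: [-0.9, 0.4, -1.2]
width: 0.0086
gripper_force: 59.5
```

```bash
python3 - <<'E'
from h import *
D=np.array([.6606,.1818]);th=.094
plan([*D,.357-.155],down(th),4)
E
```

```text
TCP [0.6612 0.1822 0.3679] -> [0.6606 0.1818 0.357 ] per row of 4 lin [-0.0003 -0.0002 -0.0055] ang [-0.0016  0.0058 -0.0003] |rot| 0.002 q [0.17 0.46 1.31 0.   1.37 0.07] w 0.0086 t 36.12
```

carry_out(linear=[[0,0,-0.006],[0,0,-0.006],[0,0,-0.006],[0,0,-0.004],[0,0,0],[0,0,0]], angular=[[0,0,0],[0,0,0],[0,0,0],[0,0,0],[0,0,0],[0,0,0]], hand=[0,0,0,0,0,0])

```text
clock: 36.62
position: [0.6605, 0.1822, 0.3572]
ee_rot: [0.001, 0.673, 0.74, 0.001]
contact_force: [0.8, 0.2, -1.2]
width: 0.0087
gripper_force: 59.5
```

carry_out(linear=[[0,0,-0.003],[0,0,0],[0,0,0]], angular=[[0,0,0],[0,0,0],[0,0,0]], hand=[0,0,0])

```text
clock: 36.87
position: [0.6607, 0.1822, 0.3559]
ee_rot: [0.001, 0.673, 0.74, 0.001]
contact_force: [0.3, 0.1, -2.5]
width: 0.0084
gripper_force: 59.5
```

carry_out(linear=[[0,0,-0.003],[0,0,0],[0,0,0]], angular=[[0,0,0],[0,0,0],[0,0,0]], hand=[0,0,0])

```text
clock: 37.12
position: [0.6608, 0.1822, 0.355]
ee_rot: [0.001, 0.673, 0.74, 0.002]
contact_force: [-0.2, 0.1, 1.5]
width: 0.0087
gripper_force: 59.8
```

Seated again at the predicted height. I'll release and go to pendulum b.

carry_out(linear=[[0,0,0.001],[0,0,0],[0,0,0],[0,0,0],[0,0,0.02],[0,0,0.04],[0,0,0.06],[0,0,0.02]], angular=[[0,0,0],[0,0,0],[0,0,0],[0,0,0],[0,0,0],[0,0,0],[0,0,0],[0,0,0]], hand=[0.3,0.3,0.4,0.4,0.4,0.4,0.4,0.4])

```text
clock: 37.78
position: [0.6612, 0.1824, 0.4298]
ee_rot: [0.003, 0.673, 0.74, 0.004]
contact_force: [0.8, 0.6, 1.5]
width: 0.0342
gripper_force: 0.0
```

carry_out(linear=[[0.0018,-0.0474,0],[0.0018,-0.0474,0],[0.0018,-0.0474,0],[0.0018,-0.0474,0],[0.0018,-0.0474,0],[0.0018,-0.0474,0],[0.0018,-0.0474,0],[0.0018,-0.0474,0]], angular=[[-0.002,0.005,-0.109],[-0.002,0.005,-0.109],[-0.002,0.005,-0.109],[-0.002,0.005,-0.109],[-0.002,0.005,-0.109],[-0.002,0.005,-0.109],[-0.002,0.005,-0.109],[-0.002,0.005,-0.109]], hand=[0.5,0.5,0.5,0.5,0.5,0.5,0.5,0.5])

```text
clock: 38.45
position: [0.6678, -0.0085, 0.4251]
ee_rot: [0.0, 0.699, 0.716, -0.0]
contact_force: [-0.4, 0.0, -0.4]
width: 0.043
gripper_force: 0.0
```

carry_out(linear=[[0.0018,-0.0474,-0.005],[0.0018,-0.0474,-0.005],[0.0018,-0.0474,-0.005],[0.0018,-0.0474,-0.005],[0.0018,-0.0474,-0.005],[0.0018,-0.0474,-0.005],[0.0018,-0.0474,-0.005],[0,0,0]], angular=[[-0.002,0.005,-0.109],[-0.002,0.005,-0.109],[-0.002,0.005,-0.109],[-0.002,0.005,-0.109],[-0.002,0.005,-0.109],[-0.002,0.005,-0.109],[-0.002,0.005,-0.109],[0,0,0]], hand=[0.5,0.5,0.5,0.5,0.5,0.5,0.5,0.5])

```text
clock: 39.12
position: [0.6741, -0.1778, 0.4064]
ee_rot: [0.0, 0.721, 0.693, -0.003]
contact_force: [0.2, 0.3, -0.7]
width: 0.0429
gripper_force: 0.0
```

carry_out(linear=[[0,0,0],[0,0,0],[0,0,0]], angular=[[0,0,0],[0,0,0],[0,0,0]], hand=[0.5,0.5,0.5])

```text
clock: 39.37
position: [0.6742, -0.1722, 0.4077]
ee_rot: [-0.001, 0.72, 0.694, -0.002]
contact_force: [-0.2, 0.5, -0.8]
width: 0.0426
gripper_force: 0.0
```

```bash
python3 - <<'E'
from h import *
plan([.674,-.1731,.1715],down(-.036),8)
s=manip.get_image("scene")[:,:,::-1];cv2.imwrite("pics/s7.png",s)
a,b=cv2.imread("pics/scene0.png").astype(int),s.astype(int)
d=abs(a-b).max(2)>40
for n,X in dict(D=[.6555,.2365,.1675],C=[.6606,.1818,.1675]).items():
    X=np.array(X);print(n,[proj("scene",X+[0,0,z])[0].round(0).tolist() for z in(.0375,-.0825,-.1325)])
    u,v=proj("scene",X)[0].astype(int)
    for dv in(-16,-12,-6,16,28,32,38,42): r=np.flatnonzero(d[v+dv,u-14:u+14]);print(v+dv,(r+u-14).tolist())
E
```

```text
TCP [ 0.6742 -0.1722  0.4077] -> [ 0.674  -0.1731  0.3265] per row of 8 lin [-0.     -0.0002 -0.0203] ang [ 0.0018 -0.0048 -0.0007] |rot| 0.003 q [-0.35  0.46  1.21 -0.    1.47 -0.31] w 0.0426 t 39.37
D [[377.0, 170.0], [372.0, 208.0], [370.0, 223.0]]
166 []
170 [376, 377, 378, 379]
176 [373, 374, 375, 376, 377, 378, 379, 380]
198 [373, 374]
210 [360, 367, 368, 369, 370, 371, 372, 373, 374, 375, 376]
214 [360, 361, 366, 367, 368, 369, 370, 371, 375, 376]
220 [366, 367, 368, 369, 370, 371, 372, 373]
224 [360, 361, 362]
C [[362.0, 179.0], [358.0, 217.0], [356.0, 231.0]]
175 []
179 [359, 360, 361, 362, 363, 364, 365, 366, 373]
185 [359, 360, 362, 363, 364, 365, 371, 372, 373]
207 [359, 360, 370, 372, 373]
219 [353, 354, 355, 356, 357, 358, 359, 360, 361, 366, 367, 368, 369, 370, 371, 372, 373]
223 [353, 354, 357, 358, 359, 360, 361, 362, 367, 368]
229 [352, 353, 354, 355, 356, 357, 358, 359, 365, 366, 367, 368, 369, 370, 371, 372, 373]
233 [365, 366, 367, 368, 369, 370, 371]
```

Both hang where predicted. Now I'll lower onto pendulum b, grip and lift.

carry_out(linear=[[0,-0.0003,-0.0203],[0,-0.0003,-0.0203],[0,-0.0003,-0.0203],[0,-0.0003,-0.0203],[0,-0.0003,-0.0203],[0,-0.0003,-0.0203],[0,0,-0.0203],[0,0,-0.0203]], angular=[[0,0,0],[0,0,0],[0,0,0],[0,0,0],[0,0,0],[0,0,0],[0,0,0],[0,0,0]], hand=[0.5,0.5,0.5,0.5,0.5,0.5,0.5,0.5])

```text
clock: 40.08
position: [0.6741, -0.1742, 0.3249]
ee_rot: [-0.001, 0.72, 0.694, -0.002]
contact_force: [-0.2, 0.1, 0.2]
width: 0.0425
gripper_force: 0.0
```

carry_out(linear=[[0,0,0],[0,0,0],[0,0,0],[0,0,0],[0,0,0],[0,0,0],[0,0,0],[0,0,0]], angular=[[0,0,0],[0,0,0],[0,0,0],[0,0,0],[0,0,0],[0,0,0],[0,0,0],[0,0,0]], hand=[0.5,0.5,0,0,0,0,0,0])

```text
clock: 40.75
position: [0.6745, -0.1742, 0.3272]
ee_rot: [0.0, 0.72, 0.694, -0.001]
contact_force: [-2.0, 1.7, 3.1]
width: 0.0088
gripper_force: 59.9
```

carry_out(linear=[[0,0,0.025],[0,0,0.025],[0,0,0.035],[0,0,0.035],[0,0,0.035],[0,0,0],[0,0,0]], angular=[[0,0,0],[0,0,0],[0,0,0],[0,0,0],[0,0,0],[0,0,0],[0,0,0]], hand=[0,0,0,0,0,0,0])

```text
clock: 41.33
position: [0.6741, -0.1742, 0.4039]
ee_rot: [-0.0, 0.72, 0.694, -0.002]
contact_force: [0.7, -0.3, -2.3]
width: 0.0089
gripper_force: 59.2
```

```bash
python3 - <<'E'
from h import *
D=np.array([.6658,.127]);th=.094;ex=np.array([np.cos(th),np.sin(th)])
plan([*(D-.055*ex),.250],down(th),12)
E
```

```text
TCP [ 0.6741 -0.1742  0.4039] -> [0.611  0.1218 0.405 ] per row of 12 lin [-0.0105  0.0493  0.0002] ang [ 0.0025 -0.0025  0.136 ] |rot| 0.131 q [-0.35  0.46  1.22 -0.    1.46 -0.32] w 0.0089 t 41.33
```

carry_out(linear=[[-0.0315,0,0],[-0.0315,0,0],[-0.0315,0,0],[-0.0315,0,0],[0,0.0493,0],[0,0.0493,0],[0,0.0493,0],[0,0.0493,0]], angular=[[0,0,0],[0,0,0],[0,0,0],[0,0,0],[0.002,-0.002,0.136],[0.002,-0.002,0.136],[0.002,-0.002,0.136],[0.002,-0.002,0.136]], hand=[0,0,0,0,0,0,0,0])

```text
clock: 42.0
position: [0.6104, -0.0747, 0.4014]
ee_rot: [-0.002, 0.705, 0.709, -0.002]
contact_force: [0.7, -0.1, -1.3]
width: 0.0093
gripper_force: 59.2
```

carry_out(linear=[[0,0.0493,0],[0,0.0493,0],[0,0.0493,0],[0,0.0493,0],[0,0.0493,0],[0,0.0493,0],[0,0.0493,0],[0,0.0473,0]], angular=[[0.002,-0.002,0.136],[0.002,-0.002,0.136],[0.002,-0.002,0.136],[0.002,-0.002,0.136],[0.002,-0.002,0.136],[0.002,-0.002,0.136],[0.002,-0.002,0.136],[0.002,-0.002,0.136]], hand=[0,0,0,0,0,0,0,0])

```text
clock: 42.67
position: [0.6105, 0.1218, 0.4013]
ee_rot: [-0.002, 0.673, 0.74, -0.002]
contact_force: [0.0, 0.6, -2.2]
width: 0.0089
gripper_force: 59.2
```

carry_out(linear=[[0,0,-0.02],[0,0,-0.02],[0,0,-0.02],[0,0,-0.018],[0,0,0],[0,0,0]], angular=[[0,0,0],[0,0,0],[0,0,0],[0,0,0],[0,0,0],[0,0,0]], hand=[0,0,0,0,0,0])

```text
clock: 43.17
position: [0.611, 0.1197, 0.3634]
ee_rot: [-0.001, 0.674, 0.739, -0.002]
contact_force: [0.5, 0.1, -1.5]
width: 0.0087
gripper_force: 59.2
```

```bash
python3 - <<'E'
from h import *
plan([.6658,.1263,.3645-.155],down(.094),6)
E
```

```text
TCP [0.611  0.1197 0.3634] -> [0.6658 0.1263 0.3645] per row of 6 lin [0.0183 0.0022 0.0004] ang [ 0.0011 -0.0083  0.0029] |rot| 0.004 q [ 0.08  0.37  1.46 -0.    1.31 -0.01] w 0.0087 t 43.17
```

carry_out(linear=[[0.0183,0.0022,0.001],[0.0183,0.0022,0.001],[0.0183,0.0022,0.001],[0.0183,0.0022,0],[0.0183,0.0022,0],[0.0183,0.001,0],[0,0,0],[0,0,0]], angular=[[0,-0.008,0.003],[0,-0.008,0.003],[0,-0.008,0.003],[0,-0.008,0.003],[0,-0.008,0.003],[0,-0.008,0.003],[0,0,0],[0,0,0]], hand=[0,0,0,0,0,0,0,0])

```text
clock: 43.83
position: [0.6666, 0.1266, 0.3657]
ee_rot: [0.001, 0.673, 0.74, 0.0]
contact_force: [-0.4, -0.3, -2.2]
width: 0.0087
gripper_force: 59.2
```

carry_out(linear=[[0,0,-0.006],[0,0,-0.006],[0,0,-0.005],[0,0,0],[0,0,0]], angular=[[0,0,0],[0,0,0],[0,0,0],[0,0,0],[0,0,0]], hand=[0,0,0,0,0])

```text
clock: 44.25
position: [0.6657, 0.1266, 0.3574]
ee_rot: [0.001, 0.673, 0.74, 0.001]
contact_force: [0.1, 0.5, -2.5]
width: 0.0088
gripper_force: 59.2
```

carry_out(linear=[[0,0,-0.004],[0,0,-0.004],[0,0,0],[0,0,0]], angular=[[0,0,0],[0,0,0],[0,0,0],[0,0,0]], hand=[0,0,0,0])

```text
clock: 44.58
position: [0.666, 0.1266, 0.3535]
ee_rot: [0.001, 0.673, 0.74, 0.001]
contact_force: [0.7, 0.7, -1.5]
width: 0.0089
gripper_force: 59.2
```

carry_out(linear=[[0,0,-0.003],[0,0,0],[0,0,0]], angular=[[0,0,0],[0,0,0],[0,0,0]], hand=[0,0,0])

```text
clock: 44.83
position: [0.6661, 0.1266, 0.3522]
ee_rot: [0.001, 0.673, 0.74, 0.001]
contact_force: [-0.3, 0.8, -0.9]
width: 0.0092
gripper_force: 59.4
```

carry_out(linear=[[0,0,-0.002],[0,0,0],[0,0,0]], angular=[[0,0,0],[0,0,0],[0,0,0]], hand=[0,0,0])

```text
clock: 45.08
position: [0.666, 0.1266, 0.3521]
ee_rot: [0.001, 0.673, 0.74, 0.001]
contact_force: [-2.2, -1.0, 4.0]
width: 0.0087
gripper_force: 60.0
```

Seated. I'll release and go to the last pendulum.

carry_out(linear=[[0,0,0.001],[0,0,0],[0,0,0],[0,0,0],[0,0,0.02],[0,0,0.04],[0,0,0.06],[0,0,0.02]], angular=[[0,0,0],[0,0,0],[0,0,0],[0,0,0],[0,0,0],[0,0,0],[0,0,0],[0,0,0]], hand=[0.3,0.3,0.4,0.4,0.4,0.4,0.4,0.4])

```text
clock: 45.75
position: [0.6667, 0.1267, 0.4265]
ee_rot: [0.003, 0.673, 0.74, 0.003]
contact_force: [1.0, 0.4, 1.3]
width: 0.0344
gripper_force: 0.0
```

carry_out(linear=[[0.0008,-0.0474,0],[0.0008,-0.0474,0],[0.0008,-0.0474,0],[0.0008,-0.0474,0],[0.0008,-0.0474,0],[0.0008,-0.0474,0],[0.0008,-0.0474,0],[0.0008,-0.0474,0]], angular=[[-0.002,0.005,-0.109],[-0.002,0.005,-0.109],[-0.002,0.005,-0.109],[-0.002,0.005,-0.109],[-0.002,0.005,-0.109],[-0.002,0.005,-0.109],[-0.002,0.005,-0.109],[-0.002,0.005,-0.109]], hand=[0.5,0.5,0.5,0.5,0.5,0.5,0.5,0.5])

```text
clock: 46.42
position: [0.6692, -0.0641, 0.4218]
ee_rot: [0.0, 0.698, 0.716, -0.001]
contact_force: [0.2, -0.0, -0.6]
width: 0.0424
gripper_force: 0.0
```

carry_out(linear=[[0.0008,-0.0474,-0.005],[0.0008,-0.0474,-0.005],[0.0008,-0.0474,-0.005],[0.0008,-0.0474,-0.005],[0.0008,-0.0474,-0.005],[0.0008,-0.0474,-0.005],[0.0008,-0.0474,-0.005],[0,0,0]], angular=[[-0.002,0.005,-0.109],[-0.002,0.005,-0.109],[-0.002,0.005,-0.109],[-0.002,0.005,-0.109],[-0.002,0.005,-0.109],[-0.002,0.005,-0.109],[-0.002,0.005,-0.109],[0,0,0]], hand=[0.5,0.5,0.5,0.5,0.5,0.5,0.5,0.5])

```text
clock: 47.08
position: [0.6718, -0.2335, 0.4031]
ee_rot: [0.0, 0.721, 0.693, -0.004]
contact_force: [0.0, -0.2, 0.4]
width: 0.0423
gripper_force: 0.0
```

carry_out(linear=[[0,0,0],[0,0,0],[0,0,0]], angular=[[0,0,0],[0,0,0],[0,0,0]], hand=[0.5,0.5,0.5])

```text
clock: 47.33
position: [0.6721, -0.2278, 0.4045]
ee_rot: [-0.0, 0.719, 0.695, -0.002]
contact_force: [0.1, 0.8, -0.4]
width: 0.0427
gripper_force: 0.0
```

```bash
python3 - <<'E'
from h import *
plan([.672,-.2283,.1715],down(-.036),8)
E
```

```text
TCP [ 0.6721 -0.2278  0.4045] -> [ 0.672  -0.2283  0.3265] per row of 8 lin [-0.     -0.0001 -0.0195] ang [ 0.0029 -0.0052 -0.0026] |rot| 0.004 q [-0.42  0.48  1.18 -0.    1.48 -0.39] w 0.0427 t 47.33
```

carry_out(linear=[[0,0,-0.0195],[0,0,-0.0195],[0,0,-0.0195],[0,0,-0.0195],[0,0,-0.0195],[0,0,-0.0195],[0,0,-0.0195],[0,0,-0.0195]], angular=[[0,0,0],[0,0,0],[0,0,0],[0,0,0],[0,0,0],[0,0,0],[0,0,0],[0,0,0]], hand=[0.5,0.5,0.5,0.5,0.5,0.5,0.5,0.5])

```text
clock: 48.0
position: [0.672, -0.2289, 0.325]
ee_rot: [-0.001, 0.72, 0.694, -0.002]
contact_force: [-0.4, 0.5, 0.5]
width: 0.0426
gripper_force: 0.0
```

carry_out(linear=[[0,0,0],[0,0,0],[0,0,0],[0,0,0],[0,0,0],[0,0,0],[0,0,0],[0,0,0]], angular=[[0,0,0],[0,0,0],[0,0,0],[0,0,0],[0,0,0],[0,0,0],[0,0,0],[0,0,0]], hand=[0.5,0.5,0,0,0,0,0,0])

```text
clock: 48.67
position: [0.6724, -0.229, 0.3271]
ee_rot: [0.001, 0.72, 0.694, -0.002]
contact_force: [0.6, -0.3, 3.0]
width: 0.0088
gripper_force: 59.6
```

carry_out(linear=[[0,0,0.025],[0,0,0.025],[0,0,0.035],[0,0,0.035],[0,0,0.035],[0,0,0],[0,0,0]], angular=[[0,0,0],[0,0,0],[0,0,0],[0,0,0],[0,0,0],[0,0,0],[0,0,0]], hand=[0,0,0,0,0,0,0])

```text
clock: 49.25
position: [0.672, -0.2289, 0.404]
ee_rot: [0.0, 0.72, 0.694, -0.002]
contact_force: [0.4, 1.1, -2.7]
width: 0.0086
gripper_force: 59.2
```

```bash
python3 - <<'E'
from h import *
D=np.array([.6709,.0723]);th=.094;ex=np.array([np.cos(th),np.sin(th)])
plan([*(D-.055*ex),.250],down(th),12)
E
```

```text
TCP [ 0.672  -0.2289  0.404 ] -> [0.6161 0.0671 0.405 ] per row of 12 lin [-0.0093  0.0493  0.0002] ang [ 0.0032 -0.0027  0.1348] |rot| 0.129 q [-0.43  0.48  1.18 -0.    1.48 -0.39] w 0.0086 t 49.25
```

carry_out(linear=[[-0.028,0,0],[-0.028,0,0],[-0.028,0,0],[-0.028,0,0],[0,0.0493,0],[0,0.0493,0],[0,0.0493,0],[0,0.0493,0]], angular=[[0,0,0],[0,0,0],[0,0,0],[0,0,0],[0.003,-0.002,0.135],[0.003,-0.002,0.135],[0.003,-0.002,0.135],[0.003,-0.002,0.135]], hand=[0,0,0,0,0,0,0,0])

```text
clock: 49.92
position: [0.6153, -0.1294, 0.4014]
ee_rot: [-0.002, 0.704, 0.71, -0.002]
contact_force: [-0.5, -0.1, -1.9]
width: 0.009
gripper_force: 59.2
```

carry_out(linear=[[0,0.0493,0],[0,0.0493,0],[0,0.0493,0],[0,0.0493,0],[0,0.0493,0],[0,0.0493,0],[0,0.0493,0],[0,0.0483,0]], angular=[[0.003,-0.002,0.135],[0.003,-0.002,0.135],[0.003,-0.002,0.135],[0.003,-0.002,0.135],[0.003,-0.002,0.135],[0.003,-0.002,0.135],[0.003,-0.002,0.135],[0.003,-0.002,0.135]], hand=[0,0,0,0,0,0,0,0])

```text
clock: 50.58
position: [0.6153, 0.0677, 0.4014]
ee_rot: [-0.002, 0.673, 0.74, -0.002]
contact_force: [-0.3, -0.1, -1.0]
width: 0.0089
gripper_force: 59.2
```

carry_out(linear=[[0,0,-0.02],[0,0,-0.02],[0,0,-0.02],[0,0,-0.016],[0,0,0],[0,0,0]], angular=[[0,0,0],[0,0,0],[0,0,0],[0,0,0],[0,0,0],[0,0,0]], hand=[0,0,0,0,0,0])

```text
clock: 51.08
position: [0.616, 0.0655, 0.3645]
ee_rot: [-0.001, 0.674, 0.739, -0.001]
contact_force: [0.4, -0.6, -1.4]
width: 0.0086
gripper_force: 59.2
```

```bash
python3 - <<'E'
from h import *
plan([.6709,.0719,.3645-.155],down(.094),6)
E
```

```text
TCP [0.616  0.0655 0.3645] -> [0.6709 0.0719 0.3645] per row of 6 lin [0.0183 0.0021 0.    ] ang [ 0.0001 -0.0081  0.0025] |rot| 0.004 q [-0.01  0.37  1.47 -0.    1.31 -0.1 ] w 0.0086 t 51.08
```

carry_out(linear=[[0.0183,0.0021,0.001],[0.0183,0.0021,0],[0.0183,0.0021,0],[0.0183,0.0021,0],[0.0183,0.0021,0],[0.0183,0.0015,0],[0,0,0],[0,0,0]], angular=[[0,-0.008,0.002],[0,-0.008,0.002],[0,-0.008,0.002],[0,-0.008,0.002],[0,-0.008,0.002],[0,-0.008,0.002],[0,0,0],[0,0,0]], hand=[0,0,0,0,0,0,0,0])

```text
clock: 51.75
position: [0.6715, 0.0725, 0.3657]
ee_rot: [0.0, 0.673, 0.74, 0.001]
contact_force: [-0.6, -0.3, -2.2]
width: 0.0087
gripper_force: 59.2
```

carry_out(linear=[[0,0,-0.006],[0,0,-0.006],[0,0,-0.006],[0,0,-0.003],[0,0,0],[0,0,0]], angular=[[0,0,0],[0,0,0],[0,0,0],[0,0,0],[0,0,0],[0,0,0]], hand=[0,0,0,0,0,0])

```text
clock: 52.25
position: [0.6708, 0.0724, 0.3556]
ee_rot: [0.001, 0.673, 0.74, 0.001]
contact_force: [0.5, -0.6, -1.2]
width: 0.0086
gripper_force: 59.2
```

carry_out(linear=[[0,0,-0.003],[0,0,0],[0,0,0]], angular=[[0,0,0],[0,0,0],[0,0,0]], hand=[0,0,0])

```text
clock: 52.5
position: [0.671, 0.0724, 0.3542]
ee_rot: [0.001, 0.673, 0.74, 0.001]
contact_force: [0.5, -0.2, -0.5]
width: 0.009
gripper_force: 59.2
```

carry_out(linear=[[0,0,-0.004],[0,0,0],[0,0,0]], angular=[[0,0,0],[0,0,0],[0,0,0]], hand=[0,0,0])

```text
clock: 52.75
position: [0.671, 0.0724, 0.3522]
ee_rot: [0.001, 0.673, 0.74, 0.001]
contact_force: [-0.3, 0.3, -1.1]
width: 0.0088
gripper_force: 59.4
```

carry_out(linear=[[0,0,-0.003],[0,0,0],[0,0,0]], angular=[[0,0,0],[0,0,0],[0,0,0]], hand=[0,0,0])

```text
clock: 53.0
position: [0.6708, 0.0724, 0.352]
ee_rot: [0.001, 0.673, 0.74, 0.001]
contact_force: [-2.0, -0.2, 4.5]
width: 0.0087
gripper_force: 60.1
```

Seated. I'll release, rise, move the arm off to the side, and take the last look.

carry_out(linear=[[0,0,0.001],[0,0,0],[0,0,0],[0,0,0],[0,0,0.02],[0,0,0.04],[0,0,0.06],[0,0,0.04]], angular=[[0,0,0],[0,0,0],[0,0,0],[0,0,0],[0,0,0],[0,0,0],[0,0,0],[0,0,0]], hand=[0.3,0.3,0.4,0.4,0.4,0.4,0.4,0.4])

```text
clock: 53.67
position: [0.6712, 0.0724, 0.4339]
ee_rot: [0.002, 0.673, 0.74, 0.002]
contact_force: [0.6, -0.4, 1.0]
width: 0.0342
gripper_force: 0.0
```

carry_out(linear=[[-0.03,-0.06,0],[-0.03,-0.06,0],[-0.03,-0.06,0],[-0.03,-0.06,0],[-0.03,-0.06,0],[-0.03,-0.06,0],[-0.03,-0.06,0],[-0.03,-0.06,0]], angular=[[0,0,0],[0,0,0],[0,0,0],[0,0,0],[0,0,0],[0,0,0],[0,0,0],[0,0,0]], hand=[0.5,0.5,0.5,0.5,0.5,0.5,0.5,0.5])

```text
clock: 54.33
position: [0.5501, -0.1688, 0.432]
ee_rot: [0.001, 0.673, 0.74, 0.001]
contact_force: [-0.6, -1.1, -0.1]
width: 0.0424
gripper_force: 0.0
```

carry_out(linear=[[0,-0.04,0],[0,-0.04,0],[0,-0.04,0],[0,-0.04,0],[0,0,0],[0,0,0],[0,0,0],[0,0,0]], angular=[[0,0,0],[0,0,0],[0,0,0],[0,0,0],[0,0,0],[0,0,0],[0,0,0],[0,0,0]], hand=[0.5,0.5,0.5,0.5,0.5,0.5,0.5,0.5])

```text
clock: 55.0
position: [0.551, -0.2467, 0.4315]
ee_rot: [0.001, 0.672, 0.74, 0.001]
contact_force: [-0.3, 0.5, -0.4]
width: 0.0428
gripper_force: 0.0
```

```bash
python3 - <<'E'
from h import *
s=manip.get_image("scene")[:,:,::-1];t=manip.get_image("top")[:,:,::-1]
r=lambda i,x,y,w,h,k:cv2.resize(i[y:y+h,x:x+w],None,fx=k,fy=k,interpolation=cv2.INTER_CUBIC)
a=cv2.hconcat([r(s,250,140,170,150,2.4),r(t,115,130,155,150,2.4)])
b=cv2.resize(cv2.hconcat([s[100:360,:300],t[100:360,230:530]]),(a.shape[1],230))
cv2.imwrite("pics/final.png",cv2.vconcat([a,b]));print(a.shape)
E
```

```text
(360, 780, 3)
```

View pics/final.png

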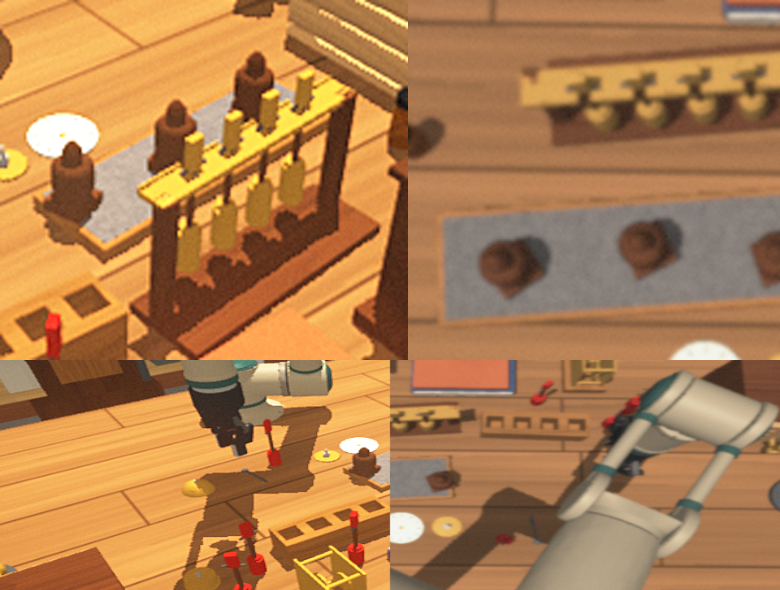

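The final picture shows four pendulums hanging upright in the slots at (193,155), (233,130), (270,110) and (305,90). The three finials stand on the felt, the block is empty, and the other stock is untouched. One thing to check before handing in is how far the nearest finial's foot is from the board's edges.

```bash
python3 - <<'E'
from h import *
t=manip.get_image("top")[:,:,::-1].astype(int);s=manip.get_image("scene")[:,:,::-1].astype(int)
g=((abs(t[:,:,2]-t[:,:,0])<25)&(t.sum(2)>240)).astype(np.uint8)
sub=np.zeros_like(g);sub[200:275,120:290]=g[200:275,120:290];sub=cv2.morphologyEx(sub,cv2.MORPH_OPEN,np.ones((3,3)))
n,l,st,c=cv2.connectedComponentsWithStats(sub);i=1+st[1:,4].argmax();b=cv2.boxPoints(cv2.minAreaRect(np.argwhere(l==i)[:,::-1].astype(np.float32)))
B=np.array([plane("top",u,.018)[:2] for u in b]);print("felt",B.round(3).tolist())
m=((t[:,:,2]<125)&(t[:,:,2]-t[:,:,0]>20)&(t[:,:,2]-t[:,:,0]<80)).astype(np.uint8)[205:265,130:285]
n,l,st,c=cv2.connectedComponentsWithStats(m)
for k in range(1,n):
    if st[k,4]>100: print(st[k],"px",(c[k]+[130,205]).round(1),"at z.05",plane("top",c[k]+[130,205],.05).round(3))
us=(250+72/2.4,140+146/2.4);print("tip scene",us,"pred",proj("scene",[.517,.08,.113]).round(1),"plane .113",plane("scene",us,.111).round(3),"top pred",proj("top",[.517,.08,.05]).round(1))
E
```

```text
felt [[0.542, 0.418], [0.574, 0.039], [0.466, 0.03], [0.435, 0.404]]
[ 72  17  26  25 414] px [213.5 233.1] at z.05 [0.51  0.186 0.05 ]
[127  19  27  26 492] px [270.6 236.1] at z.05 [0.504 0.038 0.05 ]
[ 14  25  28  25 453] px [156.6 240.8] at z.05 [0.488 0.332 0.05 ]
tip scene (280.0, 200.83333333333334) pred [[293.4 195.7]] plane .113 [0.512 0.04  0.111] top pred [[254.5 230.9]]
```

The near finial has been knocked about 40 mm, to (0.51, 0.04), since I placed it. It is still upright but too close to the board's end (y is about -0.182 in the board's frame), so I'll pick it up from above and move it back inward.

```bash
python3 - <<'E'
from h import *
plan([.509,.039,.17],down(.094),12)
E
```

```text
TCP [ 0.551  -0.2468  0.4314] -> [0.509 0.039 0.325] per row of 12 lin [-0.007   0.0476 -0.0177] ang [-0.0002  0.0025 -0.0024] |rot| 0.003 q [-0.54  0.31  1.4   0.    1.44 -0.63] w 0.0429 t 55.2
```

carry_out(linear=[[-0.007,0.0476,-0.017],[-0.007,0.0476,-0.017],[-0.007,0.0476,-0.017],[-0.007,0.0476,-0.017],[-0.007,0.0476,-0.017],[-0.007,0.0476,-0.017],[-0.007,0.0476,-0.017],[-0.007,0.0476,-0.017]], angular=[[0,0,0],[0,0,0],[0,0,0],[0,0,0],[0,0,0],[0,0,0],[0,0,0],[0,0,0]], hand=[0.9,0.9,0.9,0.9,0.9,0.9,0.9,0.9], force=40)

```text
clock: 55.87
position: [0.5226, -0.0556, 0.363]
ee_rot: [0.001, 0.672, 0.74, 0.001]
contact_force: [0.2, -0.0, 0.5]
width: 0.0768
gripper_force: 0.0
```

carry_out(linear=[[-0.007,0.0476,-0.017],[-0.007,0.0476,-0.017],[-0.007,0.0476,-0.017],[-0.007,0.0476,-0.017],[0,0,0],[0,0,0],[0,0,0]], angular=[[0,0,0],[0,0,0],[0,0,0],[0,0,0],[0,0,0],[0,0,0],[0,0,0]], hand=[0.9,0.9,0.9,0.9,0.9,0.9,0.9])

```text
clock: 56.45
position: [0.5092, 0.038, 0.3296]
ee_rot: [0.001, 0.672, 0.74, 0.001]
contact_force: [-0.2, -0.8, -0.2]
width: 0.0771
gripper_force: 0.0
```

```bash
python3 - <<'E'
from h import *
plan([.509,.039,.068],down(.094),8)
s=manip.get_image("scene")[:,:,::-1].astype(int)
m=((s[:,:,2]<140)&(s[:,:,2]-s[:,:,0]>20)&(s[:,:,1]<80)).astype(np.uint8)[190:240,262:300]
n,l,st,c=cv2.connectedComponentsWithStats(m);k=1+st[1:,4].argmax();print(st[k],c[k]+[262,190],plane("scene",c[k]+[262,190],.06).round(3))
E
```

```text
TCP [0.5092 0.038  0.3296] -> [0.509 0.039 0.223] per row of 8 lin [-0.      0.0002 -0.0266] ang [ 0.0009  0.005  -0.0034] |rot| 0.004 q [-0.06  0.23  1.76 -0.    1.14 -0.16] w 0.0771 t 56.45
[  0   9  30  41 520] [278.48846154 220.19038462] [0.524 0.025 0.06 ]
```

carry_out(linear=[[0,0.0002,-0.0266],[0,0.0002,-0.0266],[0,0.0002,-0.0266],[0,0.0002,-0.0266],[0,0.0002,-0.0266],[0,0.0002,-0.0266],[0,0,-0.0266],[0,0,-0.0266]], angular=[[0,0,0],[0,0,0],[0,0,0],[0,0,0],[0,0,0],[0,0,0],[0,0,0],[0,0,0]], hand=[0.9,0.9,0.9,0.9,0.9,0.9,0.9,0.9])

```text
clock: 57.17
position: [0.5097, 0.0374, 0.2227]
ee_rot: [0.002, 0.673, 0.739, 0.001]
contact_force: [0.3, 0.7, 0.1]
width: 0.0767
gripper_force: 0.0
```

carry_out(linear=[[0,0,0],[0,0,0],[0,0,0],[0,0,0],[0,0,0],[0,0,0],[0,0,0],[0,0,0]], angular=[[0,0,0],[0,0,0],[0,0,0],[0,0,0],[0,0,0],[0,0,0],[0,0,0],[0,0,0]], hand=[0.9,0.4,0.4,0.4,0.4,0.4,0.4,0.4])

```text
clock: 57.83
position: [0.5096, 0.0384, 0.2239]
ee_rot: [0.002, 0.673, 0.74, 0.001]
contact_force: [0.1, -1.8, 7.3]
width: 0.0488
gripper_force: 42.1
```

carry_out(linear=[[0,0,0.012],[0,0,0.012],[-0.002,0.022,0],[-0.002,0.022,0],[-0.002,0.022,0],[-0.002,0.022,0],[-0.002,0.022,0],[0,0,0]], angular=[[0,0,0],[0,0,0],[0,0,0],[0,0,0],[0,0,0],[0,0,0],[0,0,0],[0,0,0]], hand=[0.4,0.4,0.4,0.4,0.4,0.4,0.4,0.4])

```text
clock: 58.5
position: [0.5034, 0.096, 0.2345]
ee_rot: [0.0, 0.672, 0.741, 0.001]
contact_force: [0.1, -0.0, -1.1]
width: 0.0488
gripper_force: 41.5
```

carry_out(linear=[[0,0,0],[0,0,-0.01],[0,0,-0.009],[0,0,0],[0,0,0]], angular=[[0,0,0],[0,0,0],[0,0,0],[0,0,0],[0,0,0]], hand=[0.4,0.4,0.4,0.4,0.4])

```text
clock: 58.92
position: [0.5039, 0.0932, 0.2247]
ee_rot: [0.0, 0.673, 0.74, 0.0]
contact_force: [-0.1, 1.3, -0.2]
width: 0.0487
gripper_force: 41.7
```

carry_out(linear=[[0,0,-0.003],[0,0,0],[0,0,0]], angular=[[0,0,0],[0,0,0],[0,0,0]], hand=[0.4,0.4,0.4])

```text
clock: 59.17
position: [0.5041, 0.0933, 0.224]
ee_rot: [0.001, 0.673, 0.74, 0.001]
contact_force: [-0.6, -1.0, 0.7]
width: 0.049
gripper_force: 41.7
```

carry_out(linear=[[0,0,-0.003],[0,0,0],[0,0,0],[0,0,0]], angular=[[0,0,0],[0,0,0],[0,0,0],[0,0,0]], hand=[0.4,0.4,0.4,0.4])

```text
clock: 59.5
position: [0.504, 0.0934, 0.2239]
ee_rot: [0.001, 0.673, 0.74, 0.001]
contact_force: [-3.5, -1.4, 12.2]
width: 0.0487
gripper_force: 42.8
```

carry_out(linear=[[0,0,0],[0,0,0],[0,0,0],[0,0,0],[0,0,0.02],[0,0,0.05],[0,0,0.07],[0,0,0.07]], angular=[[0,0,0],[0,0,0],[0,0,0],[0,0,0],[0,0,0],[0,0,0],[0,0,0],[0,0,0]], hand=[0.85,0.85,0.85,0.85,0.85,0.85,0.85,0.85])

```text
clock: 60.17
position: [0.5035, 0.0936, 0.3282]
ee_rot: [-0.0, 0.673, 0.74, -0.0]
contact_force: [0.3, -0.1, 0.3]
width: 0.0727
gripper_force: 0.0
```

carry_out(linear=[[0,0,0.07],[0,0,0.07],[0,-0.08,0],[0,-0.08,0],[0,-0.08,0],[0,-0.08,0],[0,-0.08,0],[0,-0.08,0]], angular=[[0,0,0],[0,0,0],[0,0,0],[0,0,0],[0,0,0],[0,0,0],[0,0,0],[0,0,0]], hand=[0.85,0.85,0.85,0.85,0.85,0.85,0.85,0.85])

```text
clock: 60.83
position: [0.5034, -0.148, 0.3981]
ee_rot: [0.001, 0.673, 0.74, 0.001]
contact_force: [0.3, 0.6, 0.4]
width: 0.0725
gripper_force: 0.0
```

carry_out(linear=[[0,-0.08,0],[0,0,0],[0,0,0],[0,0,0],[0,0,0],[0,0,0],[0,0,0],[0,0,0]], angular=[[0,0,0],[0,0,0],[0,0,0],[0,0,0],[0,0,0],[0,0,0],[0,0,0],[0,0,0]], hand=[0.85,0.85,0.85,0.85,0.85,0.85,0.85,0.85])

```text
clock: 61.5
position: [0.504, -0.1853, 0.3974]
ee_rot: [0.001, 0.672, 0.741, 0.001]
contact_force: [0.3, -0.0, 0.1]
width: 0.0726
gripper_force: 0.0
```

```bash
python3 - <<'E'
from h import *
t=manip.get_image("top")[:,:,::-1].astype(int);s=manip.get_image("scene")[:,:,::-1].astype(int)
m=((t[:,:,2]<125)&(t[:,:,2]-t[:,:,0]>20)&(t[:,:,2]-t[:,:,0]<80)).astype(np.uint8)[205:265,130:285]
n,l,st,c=cv2.connectedComponentsWithStats(m)
C=np.array([.505,.222]);ex=np.array([.996,.088]);ey=np.array([-.088,.996])
for k in range(1,n):
    if st[k,4]>100: X=plane("top",c[k]+[130,205],.05);d=X[:2]-C;print(st[k],"at z.05",X.round(3),"board xy",(d@ex).round(3),(d@ey).round(3))
# slim-spire check in the scene view: dark pixels about the predicted axis at several heights
for nm,xy in dict(A=(.503,.093),B=(.509,.187),F3=(.486,.333)).items():
    for z in(.04,.09,.108,.122):
        u,v=proj("scene",[*xy,z])[0];r=s[int(round(v)),int(u)-20:int(u)+21];x=np.flatnonzero((r[:,2]<150)&(r[:,1]<85));print(nm,z,(round(u,1),round(v,1)),(x.min()+int(u)-20,x.max()+int(u)-20,len(x)) if len(x) else None)
print(cur()[0]["position"],cur()[0]["clock"])
E
```

```text
[ 72  17  25  25 416] at z.05 [0.509 0.187 0.05 ] board xy 0.001 -0.035
[106  21  24  24 401] at z.05 [0.501 0.1   0.05 ] board xy -0.015 -0.122
[ 14  25  28  25 462] at z.05 [0.488 0.332 0.05 ] board xy -0.008 0.111
A 0.04 (np.float64(294.2), np.float64(212.6)) (np.int64(289), np.int64(304), 16)
A 0.09 (np.float64(294.2), np.float64(198.3)) (np.int64(292), np.int64(300), 9)
A 0.108 (np.float64(294.2), np.float64(193.0)) (np.int64(294), np.int64(298), 5)
A 0.122 (np.float64(294.2), np.float64(188.8)) None
B 0.04 (np.float64(321.6), np.float64(201.5)) (np.int64(304), np.int64(326), 14)
B 0.09 (np.float64(322.2), np.float64(187.4)) (np.int64(319), np.int64(327), 9)
B 0.108 (np.float64(322.5), np.float64(182.2)) (np.int64(323), np.int64(324), 2)
B 0.122 (np.float64(322.7), np.float64(178.0)) None
F3 0.04 (np.float64(353.8), np.float64(180.7)) (np.int64(348), np.int64(358), 11)
F3 0.09 (np.float64(355.1), np.float64(167.0)) (np.int64(353), np.int64(359), 7)
F3 0.108 (np.float64(355.7), np.float64(161.9)) (np.int64(356), np.int64(375), 6)
F3 0.122 (np.float64(356.0), np.float64(157.8)) (np.int64(369), np.int64(376), 8)
[ 0.50406342 -0.18566327  0.39743395] 61.6
```

All three finials stand well inside the board, upright and at the right height, and the pendulums hang free. Handing in.

```bash
python3 -c "
from rig import manip
print(manip.sign_off())"
```

```text
the job is handed in; nothing more can be done
None
```

I handed the job in with all three finials present standing upright on the board and all four pendulums hanging on the rail, one to a slot. One finial was knocked towards the board's end after I had placed it, so I moved it back inward. The sign-off did not report a pass or fail.

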